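# Pack the ink cartridge return tray and show the spouted cartridge to the inspection camera

### The arm

A 6-joint arm with a two-finger parallel gripper is mounted at the origin on the work surface. World frame = base frame: x ahead of the robot, y to its left, z up, the work surface at z = 0. Lengths are in mm, angles in degrees, forces in N, time in s.
With the tool pointing down it reaches from about 300 to 850 mm from the base axis. Payload 4.2 kg.
Tool frame: the origin (TCP) lies midway between the tips of the shut fingers; the grasp point (between the pads) lies 19 mm behind it; z points along the fingers, y is the line along which they close (so a half turn about z gives the same grasp; the last joint's range is limited). The gripper opens to 91 mm and grips with 3 to 60 N. Pads are 32 mm wide; open, the fingers measure 118 mm over their backs; the gripper's body (76 mm by 178 mm) begins 60 mm behind the grasp point.
Start: joints at [-65.604, 18.312, 89.639, -0, 72.044, -1.146], TCP at [247.935, -518.82, 192.876] pointing down, gripper open.
Joint ranges: [-177.97, 177.97], [-48.28, 115.42], [12.27, 149.76], [-77.06, 257.06], [2.81, 150.46], [-146.56, 146.56]. Speed limits (degrees/s): [147.25, 147.25, 180, 180, 180, 180].

### API

Orientations are given as [roll, pitch, yaw] about the fixed x, y, z axes, in that order (R = Rz(yaw) Ry(pitch) Rx(roll)).
In Python, from workcell import env gives the robot as it stands.
- The arm moves only by the shell command python3 -m jog 'ROWS' [FORCE]. ROWS is a JSON object of lists of equal length, an entry for each row: "jaw": the finger opening in mm, from 0 to 91.2; "slide": the shift along the tool's x, y, z in units of 30 mm (1.0 is 30 mm), a list of three; "spin": the turn about the tool's z in units of 8 degrees (1.0 is 8 degrees). In form: {"jaw": [jaw, ...], "slide": [[dx, dy, dz], ...], "spin": [spin, ...]}. A call has 1 to 10 rows; each row shifts and turns the commanded pose from where the row before left it, along the tool's axes as they then stand; what a row does not reach is not made up. A row lasts 1/10 s, in which the tool goes at most 50 mm and 8.59 degrees, less where a joint would pass 70% of its speed; a pose out of reach is approached as far as the arm can. A call is refused whole if a number of a shift passes 1 or a number of a turn 1, either way. A call with a gripper value outside its range is refused whole. The fingers move at their own pace and stop on an object; FORCE is the grip in N (left out, the last holds). Time passes only in rows, so rows that do not move let the fingers close. It gives the time, the measured TCP pose, the force, the opening and the grip force at its end, in the units of the state.
- env.state(): the state, without advancing time (a new reading comes with each control period).
- env.grab_frame(name): name is "side" or "top" or "wrist"; returns the picture (384x512x3 uint8, red, green, blue); there is no depth.
- env.camera_model(name): a dict with "fx", "fy", "cx", "cy" (pixels), "D" ([k1, k2, p1, p2, k3] as OpenCV has them; the pictures are not rectified), "camera_from_world" (4x4, takes a point from world to camera coordinates). Camera axes: x right, y up, looking along -z (the intrinsics and any distortion apply to the point x, -y, -z); pixel columns grow to the right and rows downward; lengths in mm; the calibration is good to about 2 mm. A picture is of the moment at which its call begins: read the wrist's pose just before it. camera_model takes no time and is no camera call; for the wrist camera it gives the pose at the moment of the call.
- env.job_done(): hands the job in; it is judged then, once.
The state is a dict: "time_s": time; "qpos": joint angles; "qvel": joint speeds; "effort": joint torques, N m; "ee_pos": TCP position; "ee_rot": TCP orientation; "force": force on the tool from outside, world axes, zero at the start; "torque": the same for the moment, N m; "gripper_width": finger opening in mm; "gripper_force": force on a finger pad.
Only numpy, scipy, OpenCV 4.12 (cv2) and the standard library are available. Lean on these libraries where they do the work, as an engineer would, in place of code of your own. Each camera call takes 0.05 s, during which the arm holds its last target. There are 200 camera calls.

### The job

Used ink cartridges are being packed for return: lay the loose notched separator plate squarely and centrally over the two cartridges in the cardboard tray and let go of it, then set the large flat cartridge down (do not drop it) in the middle of the plate, lengthways along it. Then take the cartridge with the spout out of the rack, leaving the other two in place, and finish while holding it still in the air before the inspection camera: spout pointing straight into the slanting lens, its tip 12 cm from the lens, not rolled to either side. Do not put it down or let go: the job ends with it in the gripper, and without moving the camera.

Things in the scene. Friction and masses are not known exactly. Their poses are not given: they have to be found in the camera images.
- tray: Fixed open cardboard tray, outside 130 mm (x) by 170 mm (y), walls 25 mm high and 5 mm thick. Origin: centre of its underside; inner floor 5 mm above it. z up, y along its long side.
- lower0: One of the two flat black cartridges lying side by side in the tray (the lower layer), 46 mm (x) by 110 mm (y), 30 mm high, 160 g; loose. Origin: centre of its underside, on the tray's floor, 27 mm from the tray's centre on the tray's -x side. Its top is 35 mm above the tray's underside, 10 mm above the tray's walls.
- lower1: The other lower cartridge, same shape, 27 mm from the tray's centre on the tray's +x side.
- plate: Loose plywood separator plate, 110 mm (x) by 150 mm (y), 10 mm thick, 110 g, flat on the counter. A finger notch 35 mm deep and 50 mm long is cut in the middle of each long edge: there it is 40 mm wide (across x), grip it there. Origin: centre of its underside; z up, y along its length. It is to lie with its length along the tray's, centre over the tray's centre, on both lower cartridges.
- large: Large flat black cartridge, 60 mm (x) by 120 mm (y), 35 mm high, about 300 g, lying on the counter; loose. Origin: centre of its underside; z up, y along its length. To be gripped across its 60 mm width.
- rack: Fixed grey plastic rack, base 100 mm (x) by 190 mm (y) by 6 mm thick, with three slots side by side at y = -60, 0 and +60 mm, each fenced 14 mm high above the base with 2 to 5 mm of play round a cartridge. Origin: centre of its underside. Three narrow black cartridges stand in it, in any order.
- spouted: Narrow black cartridge with a round white spout, standing in a rack slot: body 80 mm (x) by 26 mm (y, grip across this) by 64 mm high (z), 120 g; the spout, 16 mm in diameter and 22 mm long, sticks out of its +x end at mid height and points away from the robot in the rack. Origin: centre of the body's underside, 6 mm above the counter in the rack.
- spout_tip (a point): The centre of the end of the spout: 62 mm along x and 32 mm along z from the origin of the spouted cartridge, whose axes it shares.
- plain: Narrow black cartridge without a spout in the rack, 80 by 26 by 64 mm high; leave in place. Origin: centre of its underside.
- short: Shorter narrow black cartridge without a spout in the rack, 80 by 26 by 50 mm high; leave in place. Origin: centre of its underside.
- lens (a point): Centre of the lens's front (42 mm in diameter, white housing behind), 220 to 280 mm above the counter, 75 mm nearer than the middle of its stand (white foot 100 by 120 mm). The camera looks along this frame's -x, towards the robot and 30 degrees downward; y is level, z is camera-up. The held cartridge must have this frame's attitude: its x, y, z along these, so its spout end points 30 degrees up.
- focus (a point): The camera's focus point, in the air 120 mm in front of the lens along its view: the spout's tip belongs here. Same axes as lens.
- head (a joint): Height setting of the camera head on its post: 0 to 0.06 m, the lens is at 0.22 m plus this. Held by stiff friction; already set, leave it.

How it is judged (in metres and radians):
On the way, in this order (a step that is already met when the one before it is completed fails the run):
1. the separator plate lies flat, centred and square on the two lower cartridges, let go (x of plate in the frame of tray between -0.015 and 0.015 m and y of plate in the frame of tray between -0.02 and 0.02 m and z of plate in the frame of tray between 0.031 and 0.039 m and angle between the y axis of plate and the y axis of tray, either way round below 0.17 rad and angle between plate's own z axis and vertical below 0.06 rad and contact force between the fingers and plate below 0.3 N), for 0.2 s.
2. the large cartridge rests in the middle of the separator plate, lengthways, let go (all of step 1 and x of large in the frame of plate between -0.02 and 0.02 m and y of large in the frame of plate between -0.025 and 0.025 m and z of large in the frame of plate between 0.006 and 0.014 m and angle between the y axis of large and the y axis of plate, either way round below 0.2 rad and angle between large's own z axis and vertical below 0.08 rad and contact force between the fingers and large below 0.3 N), for 0.2 s.
At the end, for the whole second after the job is handed in: Spouted cartridge held still by the fingers alone, spout tip within 20 mm of the focus, x and y axes within 10 deg of the lens frame; plate flat on both lower cartridges within 15 mm of centre, 20 along, 10 deg; large one flat on the plate within 20 mm, 25 along, 11 deg; both released (all of step 2 and distance of each of lower0, lower1 from where it was at the start of the episode below 0.012 m and distance between spout_tip and focus below 0.02 m and angle between the x axis of spouted and the x axis of lens, either way round below 0.18 rad and angle between the y axis of spouted and the y axis of lens, either way round below 0.18 rad and x of spouted in the frame of lens below -0.15 m and angle between spouted's own z axis and vertical below 1 rad and contact force between the fingers and spouted above 1 N and linear speed of spouted below 0.02 m/s and angular speed of spouted below 0.15 rad/s and contact force between spouted and rack below 0.05 N and contact force between spouted and large below 0.05 N and contact force between spouted and plate below 0.05 N); the arm keeps its last pose, push and grip.
It fails at once if another cartridge of the rack is displaced by more than 25 mm (distance of any of plain, short from where it was at the start of the episode above 0.025 m).
It fails at once if the camera is pushed: its head or lens moves by more than 8 mm (distance of lens from where it was at the start of the episode above 0.008 m).
It fails at once if the large cartridge is dropped from more than 30 mm above the plate (distance of large from where it was at the start of the episode above 0.05 m and contact force between the fingers and large below 0.1 N and z of large in the frame of plate above 0.04 m).
It also fails if it takes over 59 s, if anything falls off the work surface, if the arm or the gripper's body presses on something with over 40 N, if the wrist force passes 120 N, or if a joint passes its speed limit or range.

## Working session

There is one attempt and no reset: what is moved stays moved. The work goes in short steps, Python scripts to look and compute and a shell command to move; the robot and the scene stay as the last step left them, time stands still between calls to the robot, and variables do not carry over. Pictures are saved under pics/ and viewed, at most 12 in all, crops included, and the job is handed in when it is done.

```bash
ls; mkdir -p pics
python3 - <<'E'
from workcell import env
import cv2,numpy as np
for n in("top","side"):
    cv2.imwrite(f"pics/{n}0.png",cv2.resize(env.grab_frame(n)[:,:,::-1],(800,600)))
    m=env.camera_model(n);print(n,m)
print(env.state())
E
```

```text
pics
top {'fx': 429.52436486804385, 'fy': 429.52436486804385, 'cx': 254.9880009680873, 'cy': 188.59083219759162, 'D': array([-0.0399848,  0.       ,  0.       ,  0.       ,  0.       ]), 'camera_from_world': array([[ 6.06404985e-03, -9.99850974e-01, -1.61634768e-02,
        -1.47742170e+01],
       [ 9.85815310e-01,  3.26625642e-03,  1.67801986e-01,
        -6.51103964e+02],
       [-1.67724185e-01, -1.69517625e-02,  9.85688204e-01,
        -1.02666178e+03],
       [ 0.00000000e+00,  0.00000000e+00,  0.00000000e+00,
         1.00000000e+00]])}
side {'fx': 352.0130117495501, 'fy': 352.0130117495501, 'cx': 258.139746778816, 'cy': 191.80472512652608, 'D': array([-0.01407563,  0.        ,  0.        ,  0.        ,  0.        ]), 'camera_from_world': array([[-7.19942591e-01, -6.93794691e-01,  1.82096710e-02,
         4.28063270e+02],
       [ 4.32492139e-01, -4.27962840e-01,  7.93598360e-01,
        -3.84230455e+02],
       [-5.42801266e-01,  5.79220799e-01,  6.08169426e-01,
        -6.67114382e+02],
       [ 0.00000000e+00,  0.00000000e+00,  0.00000000e+00,
         1.00000000e+00]])}
{'time_s': 0.1, 'qpos': array([-6.56053919e+01,  1.83487972e+01,  8.97003129e+01, -2.93036417e-04,
        7.20449839e+01, -1.14779536e+00]), 'qvel': array([ 0.0014555 , -0.00482228, -0.16289288,  0.06018997, -0.14421686,
       -0.03545729]), 'effort': array([ 4.86750978e-04, -4.13334024e+01, -2.32510096e+01,  7.28785736e-02,
        4.21461754e-02, -5.59834052e-05]), 'ee_pos': array([ 247.70369947, -518.3568265 ,  192.09010594]), 'ee_rot': array([-1.79905919e+02, -1.60627949e-03,  2.55424927e+01]), 'force': array([-0.21187029,  0.39266154,  0.64674472]), 'torque': array([ 0.02007904, -0.04364665,  0.01523765]), 'gripper_force': 0.0, 'gripper_width': 91.07484166534746}
```

View pics/top0.png

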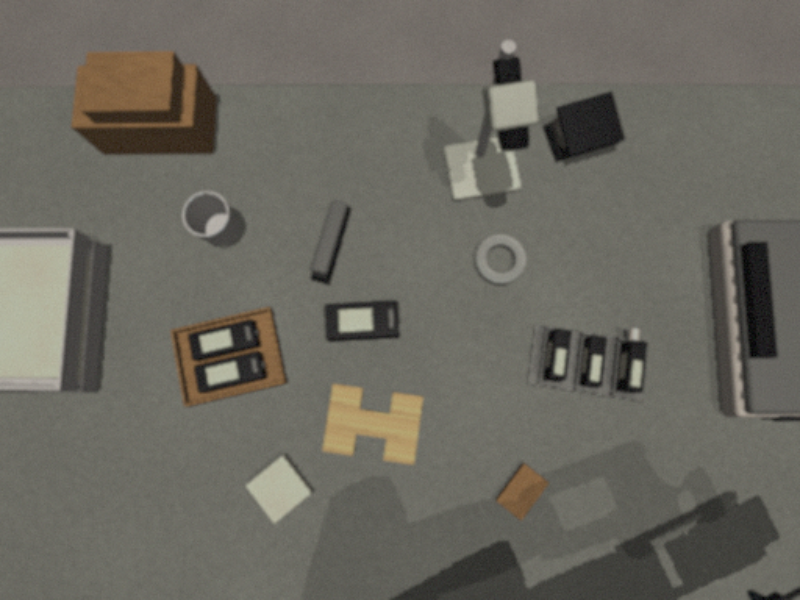

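View pics/side0.png

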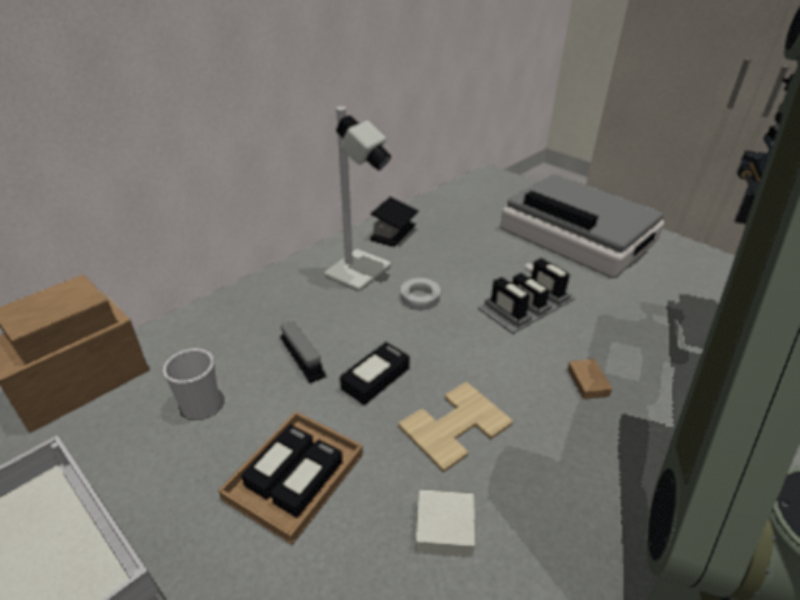

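The top view shows the tray around (230,357), the plate (373,424), the large cartridge (362,321), the rack (590,360) with the spouted cartridge in the rightmost slot (spout at 634,333), and the camera foot at (483,168). The side view shows the lens at about (382,157). I'll enlarge these to pick the corners.

```bash
cat > h.py <<'E'
from workcell import env
import numpy as np,cv2
def M(n):
    m=env.camera_model(n);K=np.array([[m['fx'],0,m['cx']],[0,m['fy'],m['cy']],[0,0,1]]);T=np.diag([1,-1,-1,1.])@m['camera_from_world'];return K,m['D'],T
def ray(n,p,mm=None):
    K,D,T=mm or M(n);u=cv2.undistortPoints(np.array(p,float).reshape(-1,1,2),K,D).reshape(-1,2)
    d=np.c_[u,np.ones(len(u))]@T[:3,:3];return -T[:3,:3].T@T[:3,3],d
def onz(n,p,z,mm=None):
    c,d=ray(n,p,mm);return c+d*((np.broadcast_to(z,len(d))-c[2])/d[:,2])[:,None]
def proj(n,P,mm=None):
    K,D,T=mm or M(n);return cv2.projectPoints(np.array(P,float).reshape(-1,3),cv2.Rodrigues(T[:3,:3])[0],T[:3,3],K,D)[0].reshape(-1,2)
def tri(p,q):
    c,d=ray('top',p);e,f=ray('side',q);A=np.c_[d[0],-f[0]];s=np.linalg.lstsq(A,e-c,rcond=None)[0]
    a=c+s[0]*d[0];b=e+s[1]*f[0];return (a+b)/2,np.linalg.norm(a-b)
E
python3 - <<'E'
from h import *
t=np.mean([env.grab_frame('top')for _ in range(6)],0);s=np.mean([env.grab_frame('side')for _ in range(6)],0)
np.save('t.npy',t);np.save('s.npy',s)
up=lambda a,x,y,w,h,k:cv2.resize(np.clip(a[y:y+h,x:x+w,::-1]*1.3,0,255).astype(np.uint8),None,fx=k,fy=k,interpolation=cv2.INTER_CUBIC)
cv2.imwrite('pics/left.png',up(t,105,185,180,130,4.))
m=np.zeros((600,800,3),np.uint8)
m[:280,:400]=up(t,325,200,100,70,4);m[:480,400:760]=up(t,275,20,90,120,4);m[280:600,:400]=up(s,190,60,100,80,4)
cv2.imwrite('pics/right.png',m)
E
```

```text
(no output)
```

View pics/left.png

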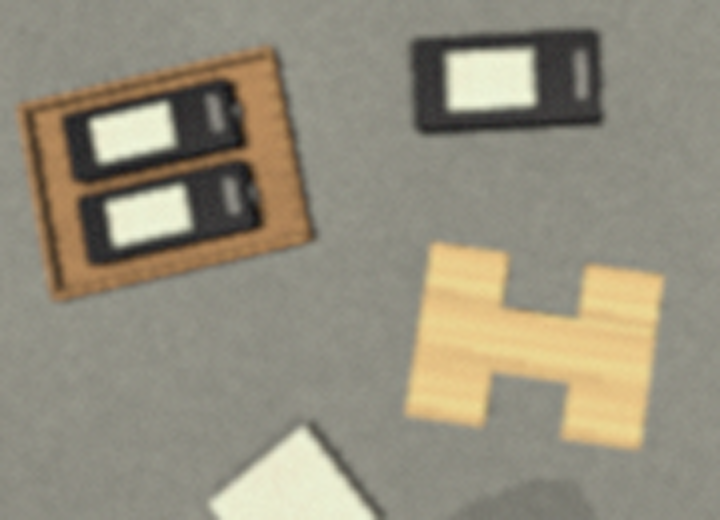

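View pics/right.png

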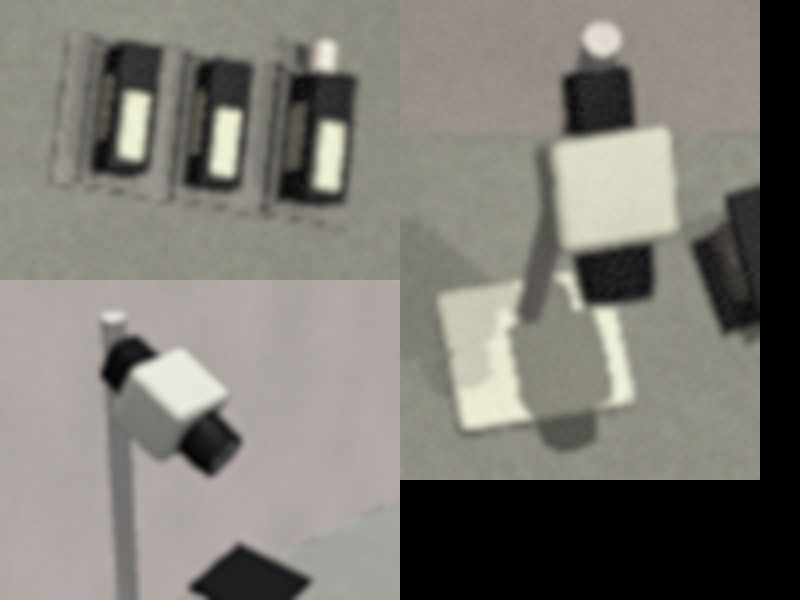

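In the left crop the tray rim corners are (20,104), (273,47), (315,239) and (55,300). The plate corners are (431,242), (664,273), (640,449) and (404,417). The large cartridge spans (414,40) to (600,123). In the right mosaic the spouted top face runs (311,70)–(348,206) with the spout at (325,55), the foot corners are (440,295), (463,432) and (634,403), and the lens rim is at about (619,301) in top and (223,456) in side.

Run:
```python
from h import *
np.set_printoptions(precision=1,suppress=True)
L=lambda p:np.array(p)/4.+[105,185]
R=lambda p:np.array(p)/4.+[325,200]
C=lambda p:(np.array(p)-[400,0])/4.+[275,20]
S=lambda p:(np.array(p)-[0,280])/4.+[190,60]
def rect(nm,P): # TL TR BR BL in image
    e=lambda a,b:(np.linalg.norm((P[b]-P[a])[:2]),np.degrees(np.arctan2(*(P[b]-P[a])[1::-1])))
    print(nm,P.mean(0),'edges',np.array([e(1,0),e(2,3),e(3,0),e(2,1)]))
rect('tray',onz('top',L([(20,104),(273,47),(315,239),(55,300)]),25))
rect('plate',onz('top',L([(431,242),(664,273),(640,449),(404,417)]),10))
rect('large',onz('top',L([(413,40),(600,30),(602,123),(420,133)]),[35,35,0,0]))
rect('spouted',onz('top',R([(311,70),(357,74),(348,206),(303,200)]),70))
print('spoutmid',onz('top',R([(325,55)]),38+8), 'plain/short labels',onz('top',R([(134,125),(226,142),(330,157)]),[70,56,70]))
F=onz('top',C([(440,295),(463,432),(634,403)]),5);print('foot',F,(F[0]+F[2])/2)
e=F[1]-F[2];print('foot yaw from y edge',np.degrees(np.arctan2(-e[0],e[1])),np.linalg.norm(e));e=F[0]-F[1];print('x edge',np.degrees(np.arctan2(e[1],e[0])),np.linalg.norm(e))
h=onz('top',C([(565,250),(680,233)]),260);e=h[0]-h[1];print('house yaw',np.degrees(np.arctan2(-e[0],e[1])))
for q in[(223,456),(238,440)]:print('lens tri',tri(C([(619,292)]),S([q])))
# white housing centre-bottom etc
print('printer edge pts',onz('top',np.array([(712,225),(728,412)])/1.5625,0))
```

```text
tray [553.  267.1  25. ] edges [[168.1 103.1]
 [169.8 103.6]
 [128.8  13.5]
 [127.3  14.3]]
plate [445.4  29.4  10. ] edges [[151.   82.8]
 [150.7  82.9]
 [111.3  -7.7]
 [111.1  -7.8]]
large [612.9  47.8  17.5] edges [[120.1  93.3]
 [119.5  93.4]
 [ 56.3   1.7]
 [ 56.1   1.1]]
spouted [ 536.9 -384.4   70. ] edges [[28.3 85.2]
 [27.4 82.5]
 [79.5 -6.3]
 [80.8 -6.9]]
spoutmid [[ 589.8 -392.    46. ]] plain/short labels [[ 543.9 -265.    70. ]
 [ 534.6 -324.7   56. ]
 [ 524.8 -383.9   70. ]]
foot [[ 923.7  -91.6    5. ]
 [ 825.9 -106.4    5. ]
 [ 846.6 -222.3    5. ]] [ 885.2 -156.9    5. ]
foot yaw from y edge 10.138928861278202 117.69994190751271
x edge 8.645541519645667 98.89746908456148
house yaw 9.06896411902731
lens tri (array([ 815.6, -169.5,  275.6]), np.float64(0.2737631607802253))
lens tri (array([ 805.3, -169.1,  292.3]), np.float64(7.949845500850064))
printer edge pts [[ 784.4 -552.     0. ]
 [ 465.9 -556.     0. ]]
```

```bash
cat > plan.py <<'E'
import sys
from h import *
x,y,z,yaw=map(float,sys.argv[1:5]);s=env.state();p=s['ee_pos'];a=np.radians(s['ee_rot'][2])
d=np.array([x,y,z])-p;dy=(yaw-s['ee_rot'][2]+180)%360-180
f=lambda a:np.round([(d[0]*np.cos(a)+d[1]*np.sin(a))/30,(d[0]*np.sin(a)-d[1]*np.cos(a))/30,-d[2]/30],2)
print('now',p.round(1),s['ee_rot'].round(1),'t',round(s['time_s'],1),'w',round(s['gripper_width'],1),'| slide',f(a),'spin',round(-dy/8,2),'slide if spun first',f(np.radians(yaw)))
E
python3 -m jog '{"jaw":[91,91,91,91,91,91,91,91,91,91],"slide":[[0.98,-0.97,0],[0.98,-0.97,0],[0.98,-0.97,0],[0.98,-0.97,0],[0.98,-0.97,0],[0.98,-0.97,0],[0.98,-0.97,0],[0.98,-0.97,0],[0.98,-0.97,0],[0.98,-0.97,0]],"spin":[0,0,0,0,0,0,0,0,0,0]}' 30
python3 -m jog '{"jaw":[91,91,91,91,91,91,91,91,91,91],"slide":[[0.98,-0.97,0],[0.98,-0.97,0],[0.98,-0.97,0],[0.98,-0.97,0],[0,0,0.4],[0,0,0.4],[0,0,0.4],[0,0,0.4],[0,0,0.4],[0,0,0]],"spin":[0,0,0,-0.16,-1,-1,-1,-1,-1,-1]}'
python3 -m jog '{"jaw":[91,91,91],"slide":[[0,0,0],[0,0,0],[0,0,0]],"spin":[-1,0,0]}'
python3 plan.py 445.4 29.4 4 82.8
```

```text
time_s: 1.7
ee_pos: [388.1, -127.9, 193.2]
ee_rot: [180.0, -0.0, 25.5]
force: [0.5, -0.0, 0.5]
gripper_width: 91.1
gripper_force: 0.0
time_s: 2.7
ee_pos: [442.5, 26.2, 131.5]
ee_rot: [-179.8, 0.1, 75.2]
force: [0.1, 0.1, 0.2]
gripper_width: 90.9
gripper_force: 0.0
time_s: 3.0
ee_pos: [443.8, 26.2, 133.0]
ee_rot: [180.0, 0.0, 82.7]
force: [0.0, 0.2, -0.1]
gripper_width: 91.3
gripper_force: 0.0
now [443.8  26.2 133. ] [180.    0.   82.7] t 3.0 w 91.3 | slide [0.11 0.04 4.3 ] spin -0.02 slide if spun first [0.11 0.04 4.3 ]
```

```bash
python3 -m jog '{"jaw":[91,91,91,91,91,91,91,40,36,36],"slide":[[0.11,0.04,0.8],[0,0,0.8],[0,0,0.8],[0,0,0.8],[0,0,0.7],[0,0,0.35],[0,0,0],[0,0,0],[0,0,0],[0,0,0]],"spin":[0,0,0,0,0,0,0,0,0,0]}' 30
python3 -m jog '{"jaw":[36,36,36,36],"slide":[[0,0,0],[0,0,0],[0,0,0],[0,0,0]],"spin":[0,0,0,0]}'
python3 plan.py 553 267.1 110 103.5
```

```text
time_s: 4.0
ee_pos: [446.1, 29.4, 6.2]
ee_rot: [179.9, -0.0, 82.8]
force: [0.1, 0.7, -0.0]
gripper_width: 69.6
gripper_force: 0.0
time_s: 4.4
ee_pos: [445.3, 29.3, 5.4]
ee_rot: [180.0, 0.0, 82.8]
force: [-0.3, -0.7, 0.2]
gripper_width: 38.3
gripper_force: 0.0
now [445.3  29.3   5.4] [180.    0.   82.8] t 4.4 w 38.3 | slide [ 8.31  2.57 -3.49] spin -2.58 slide if spun first [ 6.87  5.34 -3.49]
```

```bash
python3 -m jog '{"jaw":[30,30,30],"slide":[[0,0,0],[0,0,0],[0,0,0]],"spin":[0,0,0]}' 30
python3 -c "
from h import *
cv2.imwrite('pics/w1.png',env.grab_frame('wrist')[:,:,::-1])"
```

```text
time_s: 4.7
ee_pos: [445.2, 29.3, 5.3]
ee_rot: [-180.0, 0.0, 82.8]
force: [0.1, -0.2, -0.2]
gripper_width: 30.0
gripper_force: 0.0
```

View pics/w1.png

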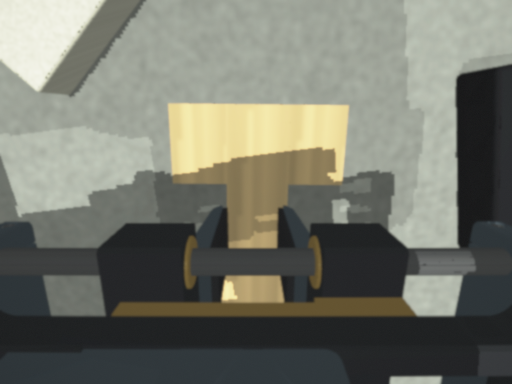

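The wrist view shows the fingers at (210,250) and (295,250) over the plate's bridge (228–285). They closed to 30 mm without gripping, so the tips are above the plate: they retract when open. I'll open a little and step down while watching the force.

```bash
python3 -m jog '{"jaw":[52,52,52,52,52],"slide":[[0,0,0],[0,0,0],[0,0,0],[0,0,0.1],[0,0,0]],"spin":[0,0,0,0,0]}' 30 | grep -E 'ee_pos|force:|width'
for i in 1; do python3 -m jog '{"jaw":[52,52],"slide":[[0,0,0.1],[0,0,0]],"spin":[0,0]}'| grep -E 'ee_pos|force:|width'
python3 -m jog '{"jaw":[52,52],"slide":[[0,0,0.07],[0,0,0]],"spin":[0,0]}'| grep -E 'ee_pos|force:|width';done
```

```text
ee_pos: [444.9, 29.3, 2.0]
force: [0.4, -0.6, -0.3]
gripper_width: 52.2
gripper_force: 0.0
ee_pos: [445.0, 29.3, -1.0]
force: [-0.9, -0.4, 0.2]
gripper_width: 52.3
gripper_force: 0.0
ee_pos: [445.1, 29.3, -3.0]
force: [-0.1, -0.1, -0.2]
gripper_width: 52.1
gripper_force: 0.0
```

```bash
python3 -m jog '{"jaw":[52,52],"slide":[[0,0,0.1],[0,0,0]],"spin":[0,0]}'| grep -E 'ee_pos|force:|width'
python3 -m jog '{"jaw":[30,30,30,30,30],"slide":[[0,0,0],[0,0,0],[0,0,0],[0,0,0],[0,0,0]],"spin":[0,0,0,0,0]}' 30| grep -E 'ee_pos|force:|width'
```

```text
ee_pos: [445.0, 29.3, -6.1]
force: [-0.6, -0.3, -0.2]
gripper_width: 51.6
gripper_force: 0.0
ee_pos: [445.3, 29.3, -5.7]
force: [0.4, -0.4, 0.3]
gripper_width: 30.0
gripper_force: 0.0
```

```bash
python3 -m jog '{"jaw":[52,52,52,52],"slide":[[0,0,0],[0,0,0],[0,0,0.1],[0,0,0]],"spin":[0,0,0,0]}'| grep -E 'ee_pos|force:|width'
python3 -m jog '{"jaw":[52,52],"slide":[[0,0,0.1],[0,0,0]],"spin":[0,0]}'| grep -E 'ee_pos|force:|width'
python3 -c "
from h import *
print(proj('side',[[445,29,0],[445,29,20]]))
f=env.grab_frame('side')[195:335,210:370,::-1]
cv2.imwrite('pics/s2.png',cv2.resize(f,None,fx=4,fy=4,interpolation=cv2.INTER_CUBIC))"
```

```text
ee_pos: [444.9, 29.3, -9.1]
force: [-0.9, -0.6, -0.7]
gripper_width: 51.8
gripper_force: 0.0
ee_pos: [444.9, 29.4, -12.1]
force: [0.8, -0.6, -0.1]
gripper_width: 52.0
gripper_force: 0.0
[[292.67240924 272.32385274]
 [293.29857888 267.09814968]]
```

View pics/s2.png

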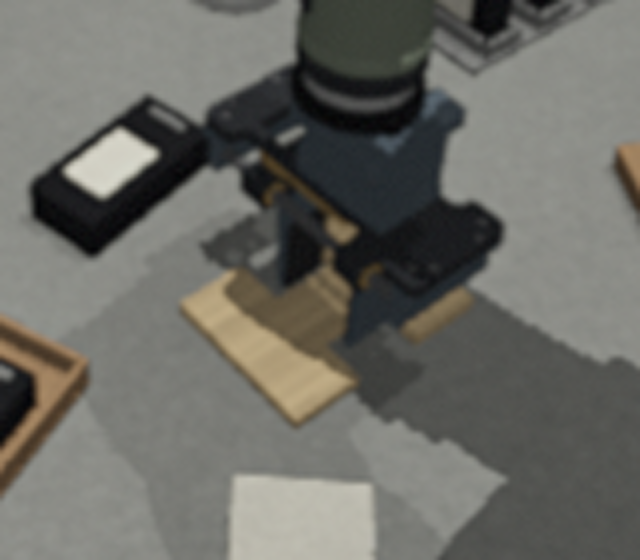

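The side crop shows the fingers at (295,270) and (350,335) straddling the bridge, with the tips still a little above the plate's level. I'll keep stepping down.

```bash
python3 -m jog '{"jaw":[52,52],"slide":[[0,0,0.1],[0,0,0]],"spin":[0,0]}'| grep -E 'ee_pos|force:|width'
python3 -m jog '{"jaw":[52,52],"slide":[[0,0,0.1],[0,0,0]],"spin":[0,0]}'| grep -E 'ee_pos|force:|width'
python3 -m jog '{"jaw":[36,36,36,36],"slide":[[0,0,0],[0,0,0],[0,0,0],[0,0,0]],"spin":[0,0,0,0]}' 30| grep -E 'ee_pos|force:|width'
```

```text
ee_pos: [445.0, 29.3, -15.1]
force: [-0.4, 0.5, -0.2]
gripper_width: 51.9
gripper_force: 0.0
ee_pos: [445.0, 29.3, -18.1]
force: [0.2, -0.4, 0.0]
gripper_width: 52.1
gripper_force: 0.0
ee_pos: [445.3, 29.3, -17.7]
force: [0.1, -0.5, -0.9]
gripper_width: 39.6
gripper_force: 30.0
```

```bash
python3 -m jog '{"jaw":[36,36,36,36,36],"slide":[[0,0,-0.3],[0,0,-0.7],[0,0,-0.9],[0,0,-0.9],[0,0,-0.2]],"spin":[0,0,0,0,0]}' 40
python3 plan.py 553 267.1 110 103.5
```

```text
time_s: 8.3
ee_pos: [447.3, 29.4, 75.3]
ee_rot: [179.6, -0.1, 82.8]
force: [0.1, 0.3, -0.9]
gripper_width: 39.4
gripper_force: 40.0
now [447.3  29.4  75.3] [ 1.796e+02 -1.000e-01  8.280e+01] t 8.3 w 39.4 | slide [ 8.3   2.51 -1.16] spin -2.58 slide if spun first [ 6.88  5.28 -1.16]
```

```bash
python3 -m jog '{"jaw":[36,36,36,36,36,36,36,36,36,36],"slide":[[0.5,0.15,0],[0.8,0.24,0],[1,0.3,0],[1,0.3,0],[1,0.3,0],[1,0.3,0],[1,0.3,0],[1,0.3,0],[0.7,0.22,0],[0.3,0.1,0]],"spin":[0,0,0,0,0,0,0,0,0,0]}'>/dev/null
python3 -m jog '{"jaw":[36,36,36,36,36],"slide":[[0,0,0],[0,0,0],[0,0,0],[0,0,0],[0,0,0]],"spin":[-0.8,-0.8,-0.8,-0.18,0]}'
python3 plan.py 553 267.1 20 103.5
```

```text
time_s: 9.8
ee_pos: [550.6, 266.3, 71.9]
ee_rot: [-179.9, 0.0, 103.3]
force: [0.7, 0.1, -1.4]
gripper_width: 39.6
gripper_force: 40.0
now [550.6 266.3  71.9] [-179.9    0.   103.3] t 9.8 w 39.6 | slide [0.01 0.08 1.73] spin -0.02 slide if spun first [0.01 0.08 1.73]
```

```bash
python3 -m jog '{"jaw":[36,36,36,36,36,36],"slide":[[0.01,0.08,0.6],[0,0,0.6],[0,0,0.4],[0,0,0.14],[0,0,0],[0,0,0]],"spin":[0,0,0,0,0,0]}'
python3 -c "
from h import *
P=[552.5,267,45];f=env.grab_frame('side');a,b=proj('side',[P])[0].astype(int);print(a,b)
g=env.grab_frame('wrist')[:,:,::-1];m=np.zeros((384,800,3),np.uint8);m[:,:512]=g;m[:384,512:]=cv2.resize(f[b-48:b+48,a-36:a+36,::-1],(288,384));cv2.imwrite('pics/p3.png',m)"
```

```text
time_s: 10.4
ee_pos: [553.9, 268.0, 20.6]
ee_rot: [179.9, -0.0, 103.4]
force: [-0.1, -0.1, -0.8]
gripper_width: 39.1
gripper_force: 40.0
189 292
```

View pics/p3.png

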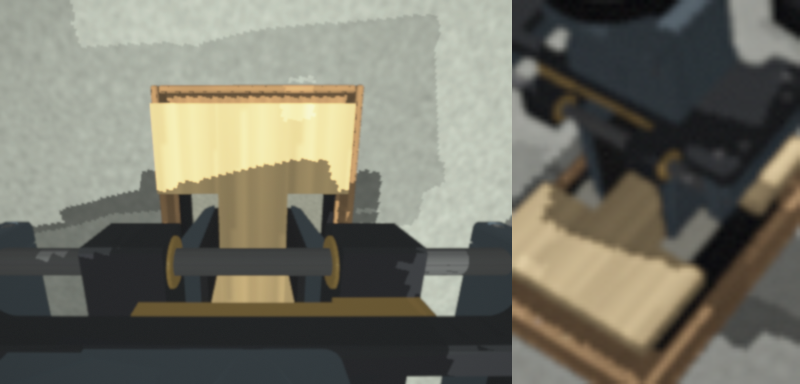

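The wrist view shows the plate (152–358, 100–190) square and central inside the tray rim (150–363), with the fingers gripping the bridge. I'll lower it the last 2 mm, release, and go for the large cartridge.

```bash
python3 -m jog '{"jaw":[36,50,55,55,55,55,75,91,91,91],"slide":[[0,0,0.09],[0,0,0],[0,0,0],[0,0,0],[0,0,-0.1],[0,0,-0.8],[0,0,-1],[0,0,-0.8],[0,0,-0.4],[0,0,0]],"spin":[0,0,0,0,0,0,0,0,0,0]}' 30
python3 plan.py 613 48 80 93.3
```

```text
time_s: 11.5
ee_pos: [554.4, 268.3, 112.2]
ee_rot: [179.8, -0.0, 103.5]
force: [-0.0, 0.6, 0.6]
gripper_width: 84.3
gripper_force: 0.0
now [554.4 268.3 112.2] [179.8  -0.  103.5] t 11.5 w 84.3 | slide [-7.6   0.19  1.07] spin 1.27 slide if spun first [-7.44  1.53  1.07]
```

```bash
python3 -m jog '{"jaw":[91,91,91,91,91,91,91,91,91,91],"slide":[[-1,0.02,0],[-1,0.02,0],[-1,0.02,0],[-1,0.02,0],[-1,0.02,0],[-1,0.02,0],[-1,0.02,0],[-0.6,0.05,0],[0,0,0],[0,0,0]],"spin":[0,0,0,0,0,0,0,0.64,0.64,0]}'
python3 -c "
from h import *
cv2.imwrite('pics/w4.png',env.grab_frame('wrist')[:,:,::-1])"
python3 plan.py 613 48 -10 93.3
```

```text
time_s: 12.5
ee_pos: [611.1, 46.7, 108.5]
ee_rot: [-179.8, 0.0, 93.2]
force: [0.4, 0.4, -1.0]
gripper_width: 90.8
gripper_force: 0.0
now [611.1  47.2 108.8] [-179.8   -0.    93.3] t 12.6 w 91.0 | slide [0.02 0.07 3.96] spin -0.0 slide if spun first [0.02 0.07 3.96]
```

View pics/w4.png

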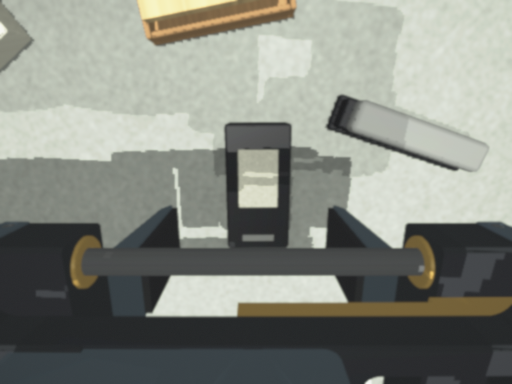

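The wrist view shows the large cartridge (225–291, 123–245), centred at column 258 between the open fingers (175 and 330) and square to them. I'll go down and grip it.

```bash
python3 -m jog '{"jaw":[91,91,91,91,91,91,91,91,55,55],"slide":[[0.02,0.07,0.7],[0,0,0.8],[0,0,0.8],[0,0,0.8],[0,0,0.5],[0,0,0.3],[0,0,0],[0,0,0],[0,0,0],[0,0,0]],"spin":[0,0,0,0,0,0,0,0,0,0]}' 35
python3 -m jog '{"jaw":[55,55,55],"slide":[[0,0,0],[0,0,0],[0,0,0]],"spin":[0,0,0]}'
python3 plan.py 553 267.1 75 103.5
```

```text
time_s: 13.55
ee_pos: [614.7, 48.2, -5.7]
ee_rot: [179.9, 0.0, 93.2]
force: [0.1, 0.3, 0.4]
gripper_width: 77.6
gripper_force: 0.0
time_s: 13.85
ee_pos: [614.6, 48.1, -6.2]
ee_rot: [179.9, 0.0, 93.2]
force: [0.8, -0.7, 1.0]
gripper_width: 59.8
gripper_force: 35.0
now [614.6  48.1  -6.2] [179.9   0.   93.2] t 13.8 w 59.8 | slide [ 7.4  -1.64 -2.71] spin -1.28 slide if spun first [ 7.58 -0.29 -2.71]
```

```bash
python3 -m jog '{"jaw":[55,55,55,55,55],"slide":[[0,0,-0.3],[0,0,-0.8],[0,0,-0.9],[0,0,-0.6],[0,0,-0.2]],"spin":[0,0,0,0,0]}'>/dev/null
python3 -m jog '{"jaw":[55,55,55,55,55,55,55,55,55,55],"slide":[[0.5,-0.12,0],[0.9,-0.2,0],[1,-0.22,0],[1,-0.22,0],[1,-0.22,0],[1,-0.22,0],[1,-0.22,0],[0.7,-0.16,0],[0.3,-0.08,0],[0,0,0]],"spin":[0,0,0,0,0,0,0,0,-0.64,-0.64]}'
python3 -m jog '{"jaw":[55,55],"slide":[[0,0,0],[0,0,0]],"spin":[0,0]}'
python3 plan.py 554 267.5 41 103.5
```

```text
time_s: 15.35
ee_pos: [549.2, 269.0, 75.4]
ee_rot: [-179.8, -0.0, 103.8]
force: [0.2, -0.5, -2.9]
gripper_width: 59.4
gripper_force: 35.0
time_s: 15.55
ee_pos: [550.6, 267.1, 76.1]
ee_rot: [-179.9, 0.0, 103.4]
force: [0.2, 0.7, -3.7]
gripper_width: 60.0
gripper_force: 35.0
now [550.6 267.1  76.1] [-179.9    0.   103.4] t 15.6 w 60.0 | slide [-0.01  0.11  1.17] spin -0.02 slide if spun first [-0.01  0.11  1.17]
```

```bash
python3 -m jog '{"jaw":[55,55,55,55,55,55],"slide":[[-0.01,0.11,0.5],[0,0,0.4],[0,0,0.2],[0,0,0.07],[0,0,0],[0,0,0]],"spin":[0,0,0,0,0,0]}'
python3 -m jog '{"jaw":[55,55],"slide":[[0,0,0.06],[0,0,0]],"spin":[0,0]}' | grep -E 'ee_pos|force:'
python3 -m jog '{"jaw":[55,55],"slide":[[0,0,0.03],[0,0,0]],"spin":[0,0]}' | grep -E 'ee_pos|force:'
```

```text
time_s: 16.15
ee_pos: [555.4, 267.6, 42.5]
ee_rot: [180.0, -0.0, 103.4]
force: [-0.0, 0.1, -2.8]
gripper_width: 59.9
gripper_force: 35.0
ee_pos: [555.2, 267.5, 40.6]
force: [0.3, 0.4, -3.0]
gripper_force: 35.0
ee_pos: [555.1, 267.5, 39.6]
force: [-0.1, -0.6, -3.0]
gripper_force: 35.0
```

```bash
python3 -m jog '{"jaw":[55,55],"slide":[[0,0,0.04],[0,0,0]],"spin":[0,0]}' | grep -E 'ee_pos|force:'
python3 -m jog '{"jaw":[70,80,80,80,80,85,91,91,91,91],"slide":[[0,0,0],[0,0,0],[0,0,0],[0,0,0],[0,0,-0.3],[0,0,-0.8],[0,0,-1],[0,0,-1],[0,0,-0.7],[0,0,0]],"spin":[0,0,0,0,0,0,0,0,0,0]}'
python3 - <<'E'
from h import *
t=env.grab_frame('top');s=env.grab_frame('side')
m=np.zeros((600,800,3),np.uint8)
P=proj('side',[[554,267,45]])[0].astype(int)
m[:300,:400]=cv2.resize(t[185:260,95:195,::-1],(400,300),interpolation=2)
m[300:,:400]=cv2.resize(s[240:240+105,130:270,::-1],(400,300),interpolation=2)
m[:450,400:]=cv2.resize(s[60:285,290:490,::-1],(400,450),interpolation=2)
cv2.imwrite('pics/c5.png',m)
E
python3 plan.py 537 -384 160 -6.6
```

```text
ee_pos: [555.3, 267.6, 38.8]
force: [-1.5, -0.9, -0.7]
gripper_force: 35.0
time_s: 17.75
ee_pos: [557.2, 268.5, 156.6]
ee_rot: [179.5, -0.1, 103.5]
force: [-0.3, -0.1, -0.9]
gripper_width: 90.7
gripper_force: 0.0
now [555.  267.4 152.5] [180.    0.  103.5] t 17.9 w 91.0 | slide [-20.98  -5.64  -0.25] spin 13.76 slide if spun first [ 1.9  21.64 -0.25]
```

View pics/c5.png

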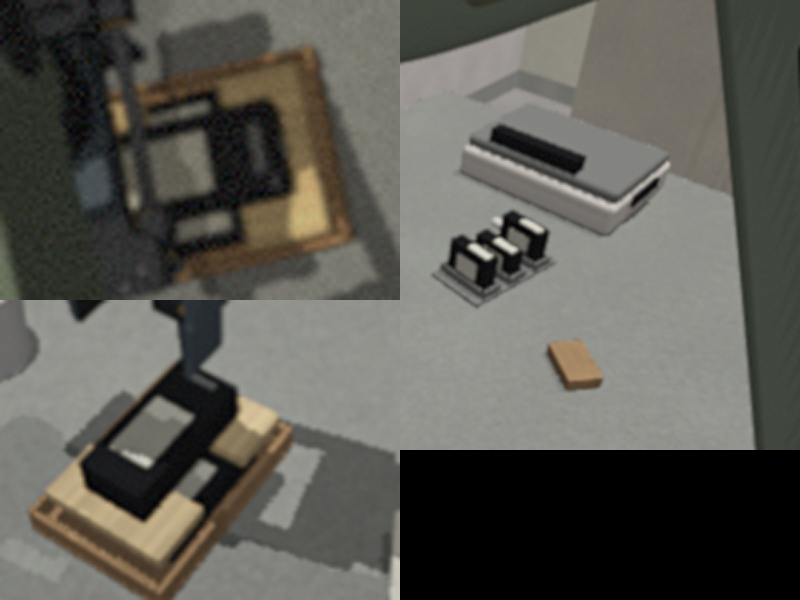

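The tray is good: the large cartridge lies centred and lengthways on the plate (side crop 85–240, 365–515). The scanner at right is a fixed edge of the kind I can use to tilt the cartridge in the grip, since the tool itself cannot tilt. I'll go to the rack and measure the scanner's top edge.

```bash
python3 -m jog '{"jaw":[91,91,91,91,91,91,91,91,91,91],"slide":[[-0.95,-0.25,0],[-0.95,-0.25,0],[-0.95,-0.25,0],[-0.95,-0.25,0],[-0.95,-0.25,0],[-0.95,-0.25,0],[-0.95,-0.25,0],[-0.95,-0.25,0],[-0.95,-0.25,0],[-0.95,-0.25,0]],"spin":[0,0,0,0,0,0,0,0,0,0]}'>/dev/null
python3 -m jog '{"jaw":[70,50,50,50,50,50,50,50,50,50],"slide":[[-0.95,-0.25,0],[-0.95,-0.25,0],[-0.95,-0.25,0],[-0.95,-0.25,0],[-0.95,-0.25,0],[-0.95,-0.25,0],[-0.95,-0.25,0],[-0.95,-0.25,0],[-0.95,-0.25,0],[-0.95,-0.25,0]],"spin":[0,0,0,0,0,0,0,0,0,0]}'>/dev/null
python3 -m jog '{"jaw":[50,50,50,50,50,50,50,50,50,50],"slide":[[-0.95,-0.25,0],[-0.9,-0.25,0],[0,0,0],[0,0,0],[0,0,0],[0,0,0],[0,0,0],[0,0,0],[0,0,0],[0,0,0]],"spin":[-0.75,-1,-1,-1,-1,-1,-1,-1,-1,0]}'
python3 plan.py 537 -384 14 173.2
python3 - <<'E'
from h import *
np.set_printoptions(precision=1,suppress=True)
T=lambda u,v:[(u/1.5625,v/1.5625)]
S=lambda u,v:[(290+(u-400)/2,60+v/2)]
print('lid near',tri(T(748,413),S(610,205)));print('lid far',tri(T(735,222),S(470,140)))
print('body near bottom',tri(T(731,415),S(605,233)))
print('rack check: wrist',env.state()['qpos'].round(0))
E
```

```text
time_s: 20.85
ee_pos: [542.3, -378.6, 150.3]
ee_rot: [179.9, -0.2, 173.4]
force: [-0.3, 0.6, 0.7]
gripper_width: 49.8
gripper_force: 0.0
now [ 542.3 -378.6  150.3] [179.9  -0.2 173.4] t 20.9 w 49.8 | slide [ 0.16 -0.2   4.54] spin 0.03 slide if spun first [ 0.16 -0.2   4.54]
lid near (array([ 469.6, -559.1,   54.3]), np.float64(11.67356024749599))
lid far (array([ 772.2, -559.5,   65.1]), np.float64(1.7709417847380007))
body near bottom (array([ 465.1, -559.5,   -2.7]), np.float64(9.383776898920138))
rack check: wrist [ -36.   28.   81.   -0.   72. -119.]
```

```bash
python3 -m jog '{"jaw":[50,50,50,50,50,50,50,50,20,20],"slide":[[0.16,-0.2,0],[0,0,0.9],[0,0,0.9],[0,0,0.9],[0,0,0.9],[0,0,0.6],[0,0,0.3],[0,0,0],[0,0,0],[0,0,0]],"spin":[0,0,0,0,0,0,0,0,0,0]}' 20
python3 -m jog '{"jaw":[20,20,20,20],"slide":[[0,0,0],[0,0,0],[0,0,0],[0,0,0]],"spin":[0,0,0,0]}'
```

```text
time_s: 21.85
ee_pos: [538.5, -385.3, 18.7]
ee_rot: [-179.9, 0.1, 173.4]
force: [-0.0, -0.4, 0.5]
gripper_width: 36.7
gripper_force: 0.0
time_s: 22.25
ee_pos: [538.2, -384.9, 18.5]
ee_rot: [-180.0, 0.1, 173.5]
force: [-0.3, 0.0, 5.6]
gripper_width: 26.0
gripper_force: 20.0
```

```bash
python3 -m jog '{"jaw":[20,20,20,20,20,20,20,20,20,20],"slide":[[0,0,-0.2],[0,0,-0.4],[0,0,-0.7],[0,0,-0.8],[0,0,-0.8],[0,0,-0.4],[0,0,-0.1],[0,0,0],[0,0,0],[0,0,0]],"spin":[0,0,0,0,0,0,0,0.5,1,1]}'
python3 -m jog '{"jaw":[20,20,20,20,20,20,20,20,20,20],"slide":[[0,0,0],[0,0,0],[0,0,0],[0,0,0],[0,0,0],[0,0,0],[0,0,0],[0,0,0],[0,0,0],[0,0,0]],"spin":[1,1,1,1,1,1,1,0.6,0.3,0]}'
python3 plan.py 545 -527 100 90
```

```text
time_s: 23.25
ee_pos: [536.9, -384.0, 117.9]
ee_rot: [180.0, -0.2, 153.1]
force: [-0.4, 0.3, -0.7]
gripper_width: 26.1
gripper_force: 20.0
time_s: 24.25
ee_pos: [537.0, -384.1, 117.9]
ee_rot: [-179.9, -0.1, 90.3]
force: [-0.5, -0.6, -1.1]
gripper_width: 26.0
gripper_force: 20.0
now [ 537.  -384.1  117.9] [-1.799e+02 -1.000e-01  9.030e+01] t 24.2 w 26.0 | slide [-4.76  0.24  0.6 ] spin 0.03 slide if spun first [-4.76  0.27  0.6 ]
```

```bash
python3 -m jog '{"jaw":[20,20,20,20,20,20,20,20,20,20],"slide":[[-0.5,0.03,0],[-0.8,0.05,0],[-0.9,0.05,0],[-0.9,0.05,0],[-0.8,0.05,0],[-0.5,0,0],[-0.3,0,0],[-0.06,0,0.3],[0,0,0.4],[0,0,0]],"spin":[0,0,0,0,0,0,0,0,0,0]}'
g(){ grep -E 'ee_pos|force:|ee_rot' | tr '\n' ' '; echo; }
python3 -m jog '{"jaw":[20,20,20],"slide":[[0,0,0.2],[0,0,0.1],[0,0,0]],"spin":[0,0,0]}'|g
python3 -m jog '{"jaw":[20,20],"slide":[[0,0,0.1],[0,0,0]],"spin":[0,0]}'|g
python3 -m jog '{"jaw":[20,20],"slide":[[0,0,0.1],[0,0,0]],"spin":[0,0]}'|g
```

```text
time_s: 25.25
ee_pos: [544.7, -525.8, 95.9]
ee_rot: [-179.9, -0.2, 90.3]
force: [0.1, -0.5, -1.4]
gripper_width: 26.2
gripper_force: 20.0
ee_pos: [545.4, -525.8, 93.8] ee_rot: [179.9, 0.0, 90.3] force: [-3.9, 6.0, 13.4] gripper_force: 20.0 
ee_pos: [545.4, -525.3, 92.1] ee_rot: [179.9, -0.0, 90.3] force: [-5.1, 8.4, 18.4] gripper_force: 20.0 
ee_pos: [545.5, -525.0, 89.6] ee_rot: [179.9, -0.0, 90.3] force: [-5.6, 9.4, 19.8] gripper_force: 20.0
```

Run:
```python
from h import *
t=env.grab_frame('top');s=env.grab_frame('side');w=env.grab_frame('wrist')
a=proj('side',[[545,-545,90]])[0].astype(int);b=proj('top',[[545,-545,90]])[0].astype(int);print(a,b)
m=np.zeros((600,800,3),np.uint8)
c=lambda I,x,y,W,H,k:cv2.resize(I[y:y+H,x:x+W,::-1],(W*k,H*k),interpolation=2)
x0,y0=max(0,a[0]-50),a[1]-40
m[:400,:500]=c(s,x0,y0,100,80,5)
x1=min(512-60,b[0]-30);m[:360,500:800]=c(t,x1,b[1]-36,60,72,5)
m[400:600,:400]=cv2.resize(w[:,:,::-1],(400,300))[:200]
print(x0,y0,x1,b[1]-36);cv2.imwrite('pics/d6.png',m)
```

```text
[377 146] [476 230]
327 106 446 194
```

View pics/d6.png

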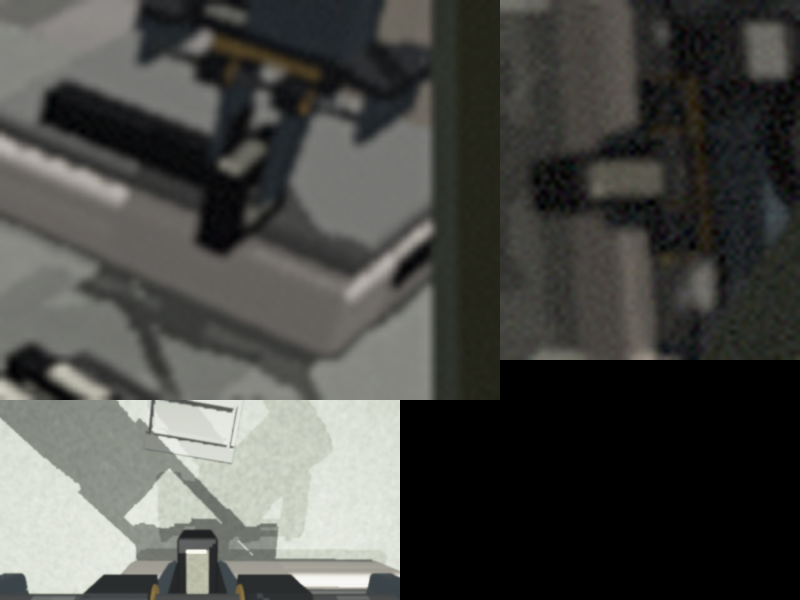

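Run:
```python
from h import *
np.set_printoptions(precision=1,suppress=True)
print('bar',onz('top',np.array([(747,243),(768,243),(777,354),(755,356)])/1.5625,80))
print('tri bar near end top', tri([(755/1.5625,356/1.5625)],[(290+(578-400)/2,60+160/2)]))
E=[545.5,-525];
def corners(th,h=42,zp=89.6+29):
    t=np.radians(th);o=[]
    for (s,z) in[(-40,0),(40,0),(40,64),(-40,64),(62,32)]:
        dx,dz=s,z-h;o.append([545.5-13,-525-(dx*np.cos(t)-dz*np.sin(t)),zp+dx*np.sin(t)+dz*np.cos(t)]);
    return np.array(o)
for th in(0,10,20,30):
    P=corners(th);print(th,((proj('side',P)-[327,106])*5).round(0).tolist());P[:,0]+=26;print('   farface',((proj('side',P)-[327,106])*5).round(0).tolist(), 'minz',P[:,2])
```

```text
bar [[ 732.6 -569.1   80. ]
 [ 732.7 -603.2   80. ]
 [ 555.2 -602.1   80. ]
 [ 552.  -567.1   80. ]]
tri bar near end top (array([ 548.6, -549.9,  114.2]), np.float64(1.7302911874580793))
0 [[220.0, 260.0], [278.0, 218.0], [300.0, 137.0], [241.0, 177.0], [304.0, 167.0]]
   farface [[187.0, 246.0], [245.0, 204.0], [265.0, 124.0], [206.0, 163.0], [270.0, 154.0]] minz [ 76.6  76.6 140.6 140.6 108.6]
10 [[224.0, 264.0], [285.0, 205.0], [299.0, 130.0], [236.0, 188.0], [308.0, 153.0]]
   farface [[191.0, 249.0], [252.0, 192.0], [264.0, 117.0], [201.0, 174.0], [274.0, 140.0]] minz [ 70.3  84.2 147.2 133.3 119.5]
20 [[229.0, 265.0], [292.0, 192.0], [297.0, 125.0], [232.0, 200.0], [311.0, 139.0]]
   farface [[196.0, 251.0], [258.0, 179.0], [262.0, 112.0], [197.0, 186.0], [277.0, 127.0]] minz [ 65.5  92.8 153.  125.6 130.4]
30 [[235.0, 264.0], [297.0, 178.0], [294.0, 122.0], [229.0, 210.0], [313.0, 127.0]]
   farface [[202.0, 249.0], [264.0, 165.0], [259.0, 109.0], [195.0, 196.0], [278.0, 115.0]] minz [ 62.2 102.2 157.7 117.7 140.9]
```

The side crop shows the cartridge tail at (205–240, 170–245), still nearly level: it slid up a little instead of turning, with the spout close to the black bar. I'll measure the lid's edge numerically before pivoting with a soft grip.

Run:
```python
from h import *
t=np.load('t.npy').mean(2);s=np.load('s.npy').mean(2)
r=int(proj('top',[[525,-555,70]])[0][1]);print('row',r,[(c,int(t[r-2:r+3,c].mean())) for c in range(452,486)])
# side: sample along image of the line x=525,y from -520..-620 at z=70 -> sample vertical column
p=proj('side',[[525,-555,0],[525,-555,70],[525,-552,80]]);print(p.round(1))
c=int(p[1][0]);print('col',c,[(v,int(s[v,c-1:c+2].mean())) for v in range(135,185)])
```

```text
row 239 [(452, 105), (453, 101), (454, 94), (455, 92), (456, 92), (457, 89), (458, 76), (459, 59), (460, 58), (461, 64), (462, 67), (463, 67), (464, 68), (465, 66), (466, 67), (467, 75), (468, 92), (469, 116), (470, 140), (471, 152), (472, 147), (473, 124), (474, 91), (475, 62), (476, 49), (477, 54), (478, 68), (479, 82), (480, 90), (481, 97), (482, 99), (483, 101), (484, 100), (485, 100)]
[[378.2 169.6]
 [382.7 153. ]
 [382.9 150.9]]
col 382 [(135, 111), (136, 107), (137, 90), (138, 66), (139, 57), (140, 66), (141, 76), (142, 83), (143, 91), (144, 96), (145, 105), (146, 110), (147, 111), (148, 110), (149, 107), (150, 99), (151, 84), (152, 68), (153, 53), (154, 51), (155, 74), (156, 115), (157, 155), (158, 166), (159, 151), (160, 126), (161, 105), (162, 93), (163, 90), (164, 92), (165, 94), (166, 94), (167, 93), (168, 92), (169, 91), (170, 91), (171, 88), (172, 79), (173, 73), (174, 89), (175, 105), (176, 113), (177, 119), (178, 123), (179, 123), (180, 123), (181, 123), (182, 124), (183, 125), (184, 125)]
```

Run:
```python
from h import *
from scipy.optimize import fsolve
for n,c,v in(('base',459,173),('ledge out',468,161),('ledge in',474.5,155.5),('lid edge',478,152)):
    f=lambda q:[proj('top',[[525,q[0],q[1]]])[0][0]-c,proj('side',[[525,q[0],q[1]]])[0][1]-v]
    print(n,fsolve(f,[-555,50]).round(1))
```

```text
base [-546.9  -10.9]
ledge out [-546.3   40.9]
ledge in [-553.1   60.7]
lid edge [-555.1   74.1]
```

```bash
g(){ grep -E 'time|ee_pos|force:|width' | tr '\n' ' '; echo; }
python3 -m jog '{"jaw":[20,20,20,20,20],"slide":[[0,0,-0.2],[0,0,-0.2],[0.17,-0.5,0],[0,0,0],[0,0,0]],"spin":[0,0,0,0,0]}' 20|g
python3 -m jog '{"jaw":[20,20,20],"slide":[[0,0,0.1],[0,0,0],[0,0,0]],"spin":[0,0,0]}' 4|g
python3 -m jog '{"jaw":[20,20],"slide":[[0,0,0.1],[0,0,0]],"spin":[0,0]}'|g
python3 -m jog '{"jaw":[20,20],"slide":[[0,0,0.1],[0,0,0]],"spin":[0,0]}'|g
python3 -m jog '{"jaw":[20,20],"slide":[[0,0,0.1],[0,0,0]],"spin":[0,0]}'|g
```

```text
time_s: 26.6 ee_pos: [530.4, -522.3, 94.9] force: [-0.1, -0.5, -1.3] gripper_width: 25.8 gripper_force: 20.0 
time_s: 26.9 ee_pos: [530.5, -522.3, 91.8] force: [-0.2, 0.2, -0.5] gripper_width: 26.3 gripper_force: 4.0 
time_s: 27.1 ee_pos: [530.6, -522.3, 89.2] force: [0.3, 0.2, -1.5] gripper_width: 25.9 gripper_force: 4.0 
time_s: 27.3 ee_pos: [530.5, -521.8, 86.8] force: [0.1, 2.9, 2.5] gripper_width: 26.1 gripper_force: 4.0 
time_s: 27.5 ee_pos: [530.5, -522.0, 83.5] force: [0.7, 2.9, 3.1] gripper_width: 25.9 gripper_force: 4.0
```

```bash
cat > tilt.py <<'E'
from h import *
s=env.state();mm=M('wrist');e=s['ee_pos'];a=np.radians(s['ee_rot'][2]);tx=np.array([np.cos(a),np.sin(a),0])
w=env.grab_frame('wrist').astype(float).mean(2)
u=int(proj('wrist',[e+tx*40+[0,0,40]],mm)[0][0]);print('u',u,'ee',e.round(1))
print([(v,int(w[v,u-4:u+5].mean())) for v in range(120,262,3)])
# model rows: tail-bottom, tail-top, label? for tilt th, pivot at TCP+29, height h over underside
for h in(34,38,42):
  for th in(0,10,20,30,40):
    t=np.radians(th);f=lambda sx,z:e-tx*(sx*np.cos(t)-(z-h)*np.sin(t))+np.array([0,0,29+sx*np.sin(t)+(z-h)*np.cos(t)])
    print(h,th,'tailbot %.0f tailtop %.0f fronttop %.0f'%tuple(proj('wrist',[f(-40,0),f(-40,64),f(40,64)],mm)[:,1]))
E
python3 tilt.py
```

```text
u 253 ee [ 530.5 -522.    83.5]
[(120, 139), (123, 153), (126, 173), (129, 201), (132, 209), (135, 206), (138, 203), (141, 205), (144, 205), (147, 147), (150, 113), (153, 112), (156, 112), (159, 111), (162, 112), (165, 106), (168, 63), (171, 94), (174, 94), (177, 94), (180, 96), (183, 242), (186, 247), (189, 246), (192, 246), (195, 228), (198, 180), (201, 182), (204, 181), (207, 181), (210, 181), (213, 180), (216, 177), (219, 177), (222, 177), (225, 181), (228, 183), (231, 182), (234, 184), (237, 181), (240, 181), (243, 182), (246, 176), (249, 79), (252, 77), (255, 78), (258, 80), (261, 81)]
34 0 tailbot 162 tailtop 185 fronttop 331
34 10 tailbot 170 tailtop 172 fronttop 330
34 20 tailbot 179 tailtop 162 fronttop 326
34 30 tailbot 189 tailtop 157 fronttop 318
34 40 tailbot 199 tailtop 154 fronttop 306
38 0 tailbot 161 tailtop 183 fronttop 325
38 10 tailbot 170 tailtop 172 fronttop 326
38 20 tailbot 180 tailtop 164 fronttop 323
38 30 tailbot 190 tailtop 159 fronttop 317
38 40 tailbot 201 tailtop 158 fronttop 307
42 0 tailbot 161 tailtop 181 fronttop 320
42 10 tailbot 170 tailtop 172 fronttop 322
42 20 tailbot 180 tailtop 165 fronttop 320
42 30 tailbot 192 tailtop 162 fronttop 315
42 40 tailbot 204 tailtop 161 fronttop 307
```

```bash
g(){ grep -E 'time|ee_pos|force:|width' | tr '\n' ' '; echo; }
python3 -m jog '{"jaw":[20,20,20,20],"slide":[[0.05,0,0.1],[0.05,0,0.1],[0.05,0,0.1],[0,0,0]],"spin":[0,0,0,0]}'|g
python3 tilt.py | head -2
```

```text
time_s: 27.95 ee_pos: [530.4, -517.4, 73.4] force: [1.5, 1.8, 0.4] gripper_width: 26.2 gripper_force: 4.0 
u 253 ee [ 530.4 -517.4   73.4]
[(120, 131), (123, 156), (126, 181), (129, 202), (132, 207), (135, 209), (138, 210), (141, 203), (144, 117), (147, 113), (150, 113), (153, 114), (156, 82), (159, 55), (162, 57), (165, 58), (168, 70), (171, 244), (174, 246), (177, 246), (180, 246), (183, 246), (186, 246), (189, 246), (192, 246), (195, 246), (198, 189), (201, 179), (204, 178), (207, 177), (210, 178), (213, 183), (216, 182), (219, 183), (222, 183), (225, 181), (228, 181), (231, 182), (234, 180), (237, 178), (240, 183), (243, 182), (246, 174), (249, 79), (252, 77), (255, 78), (258, 80), (261, 81)]
```

```bash
g(){ grep -E 'time|ee_pos|force:|width' | tr '\n' ' '; echo; }
python3 -m jog '{"jaw":[20,20,20,20,20,20,20,20,20],"slide":[[0,0,0],[0,0,0],[0,0,-0.3],[0,0,-0.7],[0,0,-0.9],[0,0,-0.8],[0,0,-0.5],[0,0,-0.2],[0,0,0]],"spin":[0,0,0,0,0,0,0,0,0]}' 35|g
python3 tilt.py | head -2
python3 plan.py 560 -210 165 189.4
```

```text
time_s: 28.9 ee_pos: [530.3, -518.4, 177.5] force: [0.3, -0.5, -1.4] gripper_width: 26.0 gripper_force: 35.0 
u 253 ee [ 530.3 -518.4  177.5]
[(120, 158), (123, 184), (126, 202), (129, 205), (132, 202), (135, 212), (138, 164), (141, 132), (144, 133), (147, 149), (150, 136), (153, 137), (156, 96), (159, 53), (162, 56), (165, 56), (168, 68), (171, 243), (174, 246), (177, 246), (180, 246), (183, 246), (186, 246), (189, 246), (192, 246), (195, 185), (198, 176), (201, 174), (204, 173), (207, 172), (210, 173), (213, 177), (216, 177), (219, 178), (222, 178), (225, 176), (228, 176), (231, 177), (234, 175), (237, 173), (240, 178), (243, 177), (246, 169), (249, 77), (252, 75), (255, 76), (258, 78), (261, 79)]
now [ 529.9 -518.   176.2] [-180.     0.    90.2] t 28.9 w 25.7 | slide [10.26  1.05  0.37] spin -12.39 slide if spun first [-2.67  9.96  0.37]
```

```bash
g(){ grep -E 'time|ee_pos|ee_rot|force:|width' | tr '\n' ' '; echo; }
python3 -m jog '{"jaw":[20,20,20,20,20,20,20,20,20,20],"slide":[[0.4,0.1,0],[0.8,0.1,0],[1,0.1,0],[1,0.1,0],[1,0.1,0],[1,0.1,0],[1,0.1,0],[1,0.1,0],[1,0.1,0.1],[1,0.1,0.1]],"spin":[0,0,0,0,0,0,0,0,0,0]}'|g
python3 -m jog '{"jaw":[20,20,20,20,20,20,20,20,20,20],"slide":[[0.7,0.05,0.1],[0.3,0,0],[0,0,0],[0,0,0],[0,0,0],[0,0,0],[0,0,0],[0,0,0],[0,0,0],[0,0,0]],"spin":[0,0,-0.5,-1,-1,-1,-1,-1,-1,-1]}'|g
python3 -m jog '{"jaw":[20,20,20,20,20,20,20,20],"slide":[[0,0,0],[0,0,0],[0,0,0],[0,0,0],[0,0,0],[0,0,0],[0,0,0],[0,0,0]],"spin":[-1,-1,-1,-1,-0.6,-0.3,0,0]}'|g
python3 - <<'E'
from h import *
t=np.mean([env.grab_frame('top')for _ in range(4)],0);s=np.mean([env.grab_frame('side')for _ in range(4)],0);w=np.mean([env.grab_frame('wrist')for _ in range(4)],0)
np.save('t2.npy',t);np.save('s2.npy',s);np.save('w2.npy',w)
st=env.state();print(st['ee_pos'],st['ee_rot'])
e=st['ee_pos'];a=np.radians(9.4);d=np.array([np.cos(a),np.sin(a),0]);tip=e+56*d+[0,0,56]
p,q=proj('side',[tip])[0].astype(int),proj('top',[tip])[0].astype(int);print(p,q)
m=np.zeros((600,800,3),np.uint8)
c=lambda I,x,y,W,H,k:np.clip(cv2.resize(I[y:y+H,x:x+W,::-1]*1.4,(W*k,H*k),interpolation=2),0,255).astype(np.uint8)
m[:,:480]=c(s,p[0]-35,p[1]-45,80,100,6);m[:480,480:]=c(t,q[0]-28,q[1]-28,53,80,6)
cv2.imwrite('pics/f7.png',m)
E
```

```text
time_s: 29.95 ee_pos: [558.2, -239.3, 169.3] ee_rot: [-179.9, -0.1, 90.3] force: [-0.1, 0.2, -1.7] gripper_width: 25.7 gripper_force: 35.0 
time_s: 30.95 ee_pos: [559.8, -211.9, 166.8] ee_rot: [-180.0, -0.1, 150.6] force: [-0.5, -0.2, -1.4] gripper_width: 25.8 gripper_force: 35.0 
time_s: 31.75 ee_pos: [560.1, -211.8, 167.0] ee_rot: [180.0, -0.0, -170.6] force: [0.2, 0.6, -1.8] gripper_width: 26.0 gripper_force: 35.0 
[ 560.35567951 -211.71443834  167.37851083] [-1.79991894e+02  2.86339816e-03 -1.70540582e+02]
[304 139] [343 192]Traceback (most recent call last):
  File "<stdin>", line 9, in <module>
ValueError: could not broadcast input array from shape (480,318,3) into shape (480,320,3)
```

Run:
```python
from h import *
t,s=np.load('t2.npy'),np.load('s2.npy')
m=np.zeros((600,800,3),np.uint8)
c=lambda I,x,y,W,H,k:np.clip(cv2.resize(I[y:y+H,x:x+W,::-1]*1.4,(W*k,H*k),interpolation=2),0,255).astype(np.uint8)
m[:,:480]=c(s,269,94,80,100,6);m[:480,480:798]=c(t,315,164,53,80,6)
cv2.imwrite('pics/f7.png',m)
```

```text
(no output)
```

View pics/f7.png

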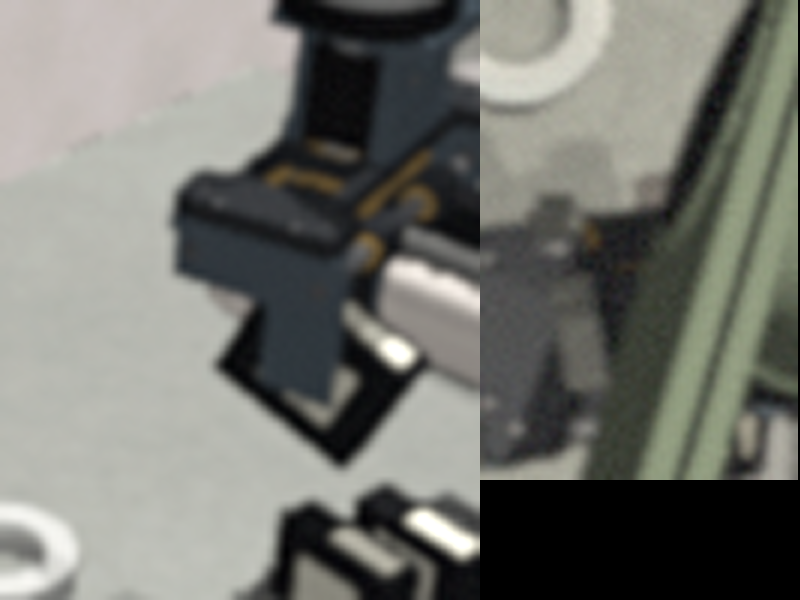

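The side crop shows the cartridge held tilted, spout end up: front-bottom corner at (220,364), tail-bottom corner at (340,467), and the spout's white end at about (208,288) behind the finger. I'll fit the pose from these.

Run:
```python
from h import *
from scipy.optimize import least_squares
np.set_printoptions(precision=1,suppress=True)
e=np.array([560.3,-211.8,167.3]);a=np.radians(9.46);d=np.array([np.cos(a),np.sin(a),0]);l=np.array([-np.sin(a),np.cos(a),0])
pt=lambda q,s,y,z:e+d*(q[0]+s*np.cos(q[2])-z*np.sin(q[2]))+l*y+np.array([0,0,q[1]+s*np.sin(q[2])+z*np.cos(q[2])])
px=lambda u,v:np.array([269+u/6,94+v/6])
B=[((40,13,0),px(219,364)),((-40,13,0),px(340,467))]
f=lambda q,B:(proj('side',[pt(q,*b[0]) for b in B])-[b[1] for b in B]).ravel()
for BB in(B,):
    r=least_squares(f,[0,0,.5],args=(BB,));q=r.x;print('origin offs',q[:2],'deg',np.degrees(q[2]),'res',r.fun)
    print('tip off TCP',(pt(q,62,0,32)-e)@np.c_[d,l,[0,0,1]])
    P=[pt(q,-40,13,64),pt(q,-40,-13,64),pt(q,40,13,64),pt(q,62,0,32),pt(q,62,0,24),pt(q,62,0,40)]
    print(((proj('side',P)-[269,94])*6).round(0).tolist())
# wrist consistency
w=np.load('w2.npy').mean(2);mm=M('wrist')
print('wrist rows tailtop,label,tailbot',proj('wrist',[pt(q,-40,0,64),pt(q,-31.7,0,64),pt(q,-40,0,0)],mm)[:,1])
print([(v,int(w[v,249:258].mean())) for v in range(147,177,2)])
for th in (20,25,30,35,40):
    g=lambda p:f([p[0],p[1],np.radians(th)],B);r=least_squares(g,[0,0]);print(th,r.x,r.fun.round(2),proj('wrist',[pt([*r.x,np.radians(th)],-40,0,64),pt([*r.x,np.radians(th)],-31.7,0,64)],mm)[:,1])
# lens height: with x,y fixed from foot, upper rim and side centre
L=np.array([811.2,-169.2,0]);u=np.array([-.5*d[0],-.5*d[1],.866])
for z in(250,260,270,280):
    Q=L+[0,0,z];print(z,'top upper rim',(proj('top',[Q+21*u])[0]-[275,20])*4+[400,0],'side c,up,dn,left,right',((proj('side',[Q,Q+21*u,Q-21*u,Q+21*l,Q-21*l])-[190,60])*4+[0,280]).round(0).tolist())
```

```text
origin offs [8.2 2.6] deg 24.82463283454001 res [-0.9 -0.6  0.8  0.6]
tip off TCP [51.   0.  57.7]
[[418.0, 382.0], [442.0, 358.0], [280.0, 267.0], [223.0, 273.0], [215.0, 285.0], [231.0, 262.0]]
wrist rows tailtop,label,tailbot [147.5 163.6 176. ]
[(147, 157), (149, 155), (151, 147), (153, 137), (155, 121), (157, 65), (159, 58), (161, 61), (163, 61), (165, 61), (167, 63), (169, 130), (171, 246), (173, 247), (175, 247)]
20 [8.3 2.6] [-1.4  0.2  1.3 -0.1] [156.6 173.5]
25 [8.1 2.6] [-0.8 -0.6  0.8  0.7] [147.2 163.2]
30 [8.  2.6] [-0.2 -1.4  0.1  1.4] [139.2 154.2]
35 [8.  2.5] [ 0.5 -2.  -0.6  2.1] [132.7 146.5]
40 [7.9 2.4] [ 1.3 -2.6 -1.4  2.7] [127.6 140.1]
250 top upper rim [620.2 323.9] side c,up,dn,left,right [[227.0, 490.0], [239.0, 471.0], [216.0, 509.0], [210.0, 500.0], [243.0, 481.0]]
260 top upper rim [623.2 316.8] side c,up,dn,left,right [[227.0, 478.0], [239.0, 458.0], [216.0, 497.0], [210.0, 487.0], [243.0, 468.0]]
270 top upper rim [626.3 309.5] side c,up,dn,left,right [[227.0, 465.0], [239.0, 445.0], [216.0, 484.0], [210.0, 475.0], [244.0, 456.0]]
280 top upper rim [629.4 302.1] side c,up,dn,left,right [[227.0, 452.0], [239.0, 432.0], [216.0, 472.0], [210.0, 462.0], [244.0, 443.0]]
```

Run:
```python
from h import *
from scipy.optimize import least_squares
np.set_printoptions(precision=1,suppress=True)
e=np.array([560.3,-211.8,167.3]);a=np.radians(9.46);d=np.array([np.cos(a),np.sin(a),0]);l=np.array([-np.sin(a),np.cos(a),0])
pt=lambda q,s,y,z:e+d*(q[0]+s*np.cos(q[2])-z*np.sin(q[2]))+l*y+np.array([0,0,q[1]+s*np.sin(q[2])+z*np.cos(q[2])])
px=lambda u,v:np.array([269+u/6,94+v/6]);mm=M('wrist')
B=[((40,13,0),px(219,364)),((-40,13,0),px(340,467)),((-40,-13,64),px(427,357))]
def f(q):
    r=(proj('side',[pt(q,*b[0]) for b in B])-[b[1] for b in B]+q[3:5]).ravel()
    wv=proj('wrist',[pt(q,-40,0,64),pt(q,-31.7,0,64)],mm)[:,1]
    return np.r_[r/.5,q[3:5]/.8,(wv[0]-156)/4,(wv[1]-wv[0]-13.5)/1.5]
r=least_squares(f,[0,0,.5,0,0]);q=r.x;print(q[:2],np.degrees(q[2]),q[3:],r.fun,'sd deg',np.degrees(np.sqrt(np.linalg.inv(r.jac.T@r.jac)[2,2])))
print('tip off TCP',(pt(q,62,0,32)-e)@np.c_[d,l,[0,0,1]])
u=np.array([-.5*d[0],-.5*d[1],.866])
def g(p):
    Q=p[:3];t=proj('top',[Q+21*u])[0]-[275+219/4,20+301/4];s=proj('side',[Q])[0]-[190+224/4,60+(457-280)/4]
    return np.r_[t,s,(Q[:2]-[811.2,-169.2])/4]
r=least_squares(g,[811,-169,265]);print('lens',r.x,r.fun)
F=r.x-120*(.866*d+[0,0,.5]);print('focus',F,'TCP',F-(pt(q,62,0,32)-e))
```

```text
[11.7 -1.2] 23.34857795605202 [ 0.6 -0.5] [-3.4 -0.3  0.4  1.2  2.6 -0.5  0.7 -0.7  0.   1.6] sd deg 1.0361544387216608
tip off TCP [56.   0.  52.7]
lens [ 812.3 -165.6  277.1] [ 0.6  0.3 -0.3 -0.   0.3  0.9]
focus [ 709.8 -182.7  217.1] TCP [ 654.6 -191.9  164.4]
```

```bash
cat > fit.py <<'E'
from h import *
from scipy.optimize import least_squares
np.set_printoptions(precision=2,suppress=True)
def fit(s,e,yaw,cols,r0=130,dbg=1):
    a=np.radians(yaw);d=np.array([np.cos(a),np.sin(a),0]);l=np.array([-np.sin(a),np.cos(a),0])
    pt=lambda q,x,y,z:e+d*(q[0]+x*np.cos(q[2])-z*np.sin(q[2]))+l*y+np.array([0,0,q[1]+x*np.sin(q[2])+z*np.cos(q[2])])
    g=cv2.resize(s.mean(2).astype(np.float32),None,fx=1,fy=1)
    obs=[]
    for c in cols:
        col=g[:,c];k=cv2.resize(col[:,None],(1,384*8),interpolation=cv2.INTER_LINEAR)[:,0]
        v=[i for i in range(r0*8,176*8) if k[i-8]<60 and k[i]>=75 and k[i-1]<75]
        if v:obs.append((c,(v[0]+.5)/8-.5))
    obs=np.array(obs)
    def hullbot(q):
        P=proj('side',[pt(q,x,y,z) for x in(-40,40) for y in(-13,13) for z in(0,64)])
        h=cv2.convexHull(P.astype(np.float32))[:,0].astype(float);out=[]
        for c in obs[:,0]:
            m=-1e3
            for A,B in zip(h,np.roll(h,-1,0)):
                if (A[0]-c)*(B[0]-c)<=0 and A[0]!=B[0]:m=max(m,A[1]+(B[1]-A[1])*(c-A[0])/(B[0]-A[0]))
            out.append(m if m>0 else h[:,1].mean())
        return np.array(out)
    f=lambda q:hullbot(q)-obs[:,1]
    r=least_squares(f,[9,0,.45],loss='soft_l1',f_scale=.4,x_scale=[5,5,.1],diff_step=1e-3);q=r.x
    if dbg:print(np.c_[obs,f(q)].round(1).tolist())
    tip=pt(q,62,0,32);print('q',q[:2],'tilt',np.degrees(q[2]),'rms',np.sqrt(np.mean(f(q)**2)),'tip',tip,'off',(tip-e)@np.c_[d,l,[0,0,1]]);return q
if __name__=='__main__':
    fit(np.load('s2.npy'),np.array([560.3,-211.8,167.3]),9.46,range(307,340),145)
E
python3 fit.py
```

```text
[[307.0, 157.2, 0.8], [308.0, 157.9, 0.8], [309.0, 158.8, 0.7], [310.0, 159.4, 0.9], [311.0, 160.2, 0.9], [312.0, 161.2, 0.7], [313.0, 161.9, 0.7], [314.0, 162.8, 0.6], [315.0, 163.4, 0.7], [316.0, 164.3, 0.6], [317.0, 165.2, 0.5], [318.0, 165.9, 0.6], [319.0, 166.8, 0.5], [320.0, 160.8, 7.3], [321.0, 160.9, 7.9], [322.0, 161.3, 8.3], [323.0, 161.6, 8.8], [324.0, 170.8, 0.4], [325.0, 155.9, 16.0], [326.0, 155.7, 16.2], [327.0, 144.6, 26.3], [328.0, 145.1, 24.7], [329.0, 145.9, 22.8], [330.0, 146.6, 21.0], [331.0, 146.9, 19.2], [332.0, 164.6, 0.2], [333.0, 163.2, 0.2], [334.0, 162.1, -0.1], [335.0, 160.6, 0.0], [336.0, 159.3, -0.1], [337.0, 158.1, -0.2], [338.0, 156.7, -0.2], [339.0, 155.8, -0.8]]
q [11.7  0. ] tilt 21.80458843904092 rms 10.182201592419151 tip [ 616.9  -202.37  220.04] off [57.38  0.   52.74]
```

```bash
sed -i 's/(v\[0\]+/(v[-1]+/' fit.py; python3 fit.py
```

```text
[[307.0, 157.2, 0.8], [308.0, 157.9, 0.8], [309.0, 158.8, 0.7], [310.0, 159.4, 0.9], [311.0, 160.2, 0.9], [312.0, 161.2, 0.6], [313.0, 161.9, 0.7], [314.0, 162.8, 0.6], [315.0, 163.4, 0.7], [316.0, 164.3, 0.6], [317.0, 165.2, 0.5], [318.0, 165.9, 0.5], [319.0, 166.8, 0.4], [320.0, 167.4, 0.6], [321.0, 168.2, 0.6], [322.0, 169.2, 0.4], [323.0, 169.9, 0.4], [324.0, 170.8, 0.3], [325.0, 171.4, 0.5], [326.0, 171.3, 0.6], [327.0, 170.4, 0.5], [328.0, 169.4, 0.4], [329.0, 168.4, 0.4], [330.0, 167.2, 0.5], [331.0, 165.8, 0.4], [332.0, 164.6, 0.3], [333.0, 163.2, 0.3], [334.0, 162.1, 0.0], [335.0, 160.6, 0.1], [336.0, 159.3, -0.0], [337.0, 158.1, -0.2], [338.0, 156.7, -0.2], [339.0, 155.8, -0.7]]
q [11.53 -0.  ] tilt 21.717050394181232 rms 0.5400859698380474 tip [ 616.81 -202.38  219.97] off [57.29 -0.   52.67]
```

```bash
sed -i "s/    r=least_squares(f.*/    from scipy.optimize import minimize\n    r=minimize(lambda q:np.sum(np.sqrt(1+(f(q)\/.4)**2)-1),[9,2,.45],method='Nelder-Mead',options=dict(initial_simplex=[[9,2,.45],[14,2,.45],[9,7,.45],[9,2,.6]],maxiter=800));q=r.x/" fit.py; python3 fit.py
python3 - <<'E'
import sys;sys.argv=['x']
from fit import *
s=np.load('s2.npy');e=np.array([560.3,-211.8,167.3])
for y in(6,9.46,13): fit(s,e,y,range(307,340),145,0)
for dl in(-4,4): fit(s,e+np.array([-.16,.98,0])*dl,9.46,range(307,340),145,0)
E
```

```text
[[307.0, 157.2, -0.1], [308.0, 157.9, -0.1], [309.0, 158.8, -0.1], [310.0, 159.4, 0.0], [311.0, 160.2, 0.1], [312.0, 161.2, -0.1], [313.0, 161.9, -0.0], [314.0, 162.8, -0.1], [315.0, 163.4, 0.1], [316.0, 164.3, 0.0], [317.0, 165.2, -0.1], [318.0, 165.9, 0.0], [319.0, 166.8, -0.1], [320.0, 167.4, 0.1], [321.0, 168.2, 0.2], [322.0, 169.2, -0.0], [323.0, 169.9, 0.0], [324.0, 170.8, -0.0], [325.0, 171.4, 0.1], [326.0, 171.3, 0.2], [327.0, 170.4, 0.0], [328.0, 169.4, -0.0], [329.0, 168.4, -0.1], [330.0, 167.2, 0.0], [331.0, 165.8, 0.1], [332.0, 164.6, 0.0], [333.0, 163.2, 0.1], [334.0, 162.1, -0.1], [335.0, 160.6, 0.1], [336.0, 159.3, 0.0], [337.0, 158.1, -0.0], [338.0, 156.7, 0.0], [339.0, 155.8, -0.4]]
q [11.6   2.02] tilt 23.166348690117495 rms 0.10572700949152836 tip [ 615.55 -202.59  223.13] off [56.01 -0.   55.83]
q [11.53  1.86] tilt 21.86423710938152 rms 0.2549895311751016 tip [ 617.14 -205.83  221.95] off [57.15  0.   54.65]
q [11.6   2.02] tilt 23.166348690117495 rms 0.10572700949152836 tip [ 615.55 -202.59  223.13] off [56.01 -0.   55.83]
q [11.71  2.21] tilt 24.662150362940846 rms 0.17739927876203243 tip [ 613.6  -199.5   224.46] off [54.7  -0.   57.16]
q [13.12 -0.78] tilt 23.170726065968005 rms 0.1058305406856633 tip [ 617.68 -206.27  220.34] off [57.52  0.   53.04]
q [10.08  4.81] tilt 23.161812028563443 rms 0.10567460365493711 tip [ 613.42 -198.92  225.92] off [54.5   0.   58.62]
```

The silhouette fit is very good (0.1 px) and gives a tilt of 23.2°, about 7° short of 30°. That is within the limit but thin. There is time, so I'll go back to the lid edge and pivot the last few degrees.

```bash
g(){ grep -E 'time|ee_pos|ee_rot|force:|width' | tr '\n' ' '; echo; }
python3 -m jog '{"jaw":[20,20,20,20,20,20,20,20,20,20],"slide":[[0,0,-0.1],[0,0,-0.1],[0,0,0],[0,0,0],[0,0,0],[0,0,0],[0,0,0],[0,0,0],[0,0,0],[0,0,0]],"spin":[0.5,1,1,1,1,1,1,1,1,1]}'|g
python3 -m jog '{"jaw":[20,20,20,20,20,20],"slide":[[0,0,0],[0,0,0],[0,0,0],[0,0,0],[0,0,0],[0,0,0]],"spin":[1,1,0.6,0.3,0,0]}'|g
python3 plan.py 530.4 -517.4 85 90.2
```

```text
time_s: 33.35 ee_pos: [560.3, -211.7, 173.4] ee_rot: [-180.0, 0.0, 113.1] force: [-0.1, 0.5, -1.8] gripper_width: 25.8 gripper_force: 35.0 
time_s: 33.95 ee_pos: [560.3, -211.7, 173.4] ee_rot: [180.0, 0.0, 90.3] force: [-0.9, 0.4, -0.9] gripper_width: 25.7 gripper_force: 35.0 
now [ 560.3 -211.7  173.4] [180.    0.   90.3] t 34.0 w 25.7 | slide [-10.18  -1.05   2.95] spin 0.01 slide if spun first [-10.19  -1.03   2.95]
```

```bash
g(){ grep -E 'time|ee_pos|ee_rot|force:|width' | tr '\n' ' '; echo; }
python3 -m jog '{"jaw":[20,20,20,20,20,20,20,20,20,20],"slide":[[-0.4,-0.1,0],[-0.8,-0.1,0],[-1,-0.1,0],[-1,-0.1,0],[-1,-0.1,0],[-1,-0.1,0],[-1,-0.1,0],[-1,-0.1,0],[-1,-0.1,0],[-0.9,-0.1,0]],"spin":[0,0,0,0,0,0,0,0,0,0]}'|g
python3 -m jog '{"jaw":[20,20,20,20,20,20,20],"slide":[[-0.7,-0.05,0.3],[-0.38,0,0.6],[0,0,0.8],[0,0,0.6],[0,0,0.4],[0,0,0.15],[0,0,0]],"spin":[0,0,0,0,0,0,0]}'|g
python3 plan.py 530.4 -517.4 76 90.2
```

```text
time_s: 34.95 ee_pos: [530.6, -487.3, 173.1] ee_rot: [-180.0, 0.0, 90.2] force: [0.5, 0.2, -1.1] gripper_width: 25.7 gripper_force: 35.0 
time_s: 35.65 ee_pos: [530.2, -516.6, 86.9] ee_rot: [-179.9, -0.1, 90.3] force: [-0.2, 0.9, -1.3] gripper_width: 25.5 gripper_force: 35.0 
now [ 530.2 -516.6   86.9] [-1.799e+02 -1.000e-01  9.030e+01] t 35.6 w 25.5 | slide [-0.03  0.01  0.36] spin 0.01 slide if spun first [-0.03  0.01  0.36]
```

```bash
g(){ grep -E 'time|ee_pos|force:|width' | tr '\n' ' '; echo; }
python3 -m jog '{"jaw":[20,20,20],"slide":[[-0.02,0,0.25],[0,0,0.14],[0,0,0]],"spin":[0,0,0]}'|g
python3 -m jog '{"jaw":[20,20,20],"slide":[[0,0,0.06],[0,0,0],[0,0,0]],"spin":[0,0,0]}' 4|g
python3 -m jog '{"jaw":[20,20],"slide":[[0,0,0.08],[0,0,0]],"spin":[0,0]}'|g
python3 -m jog '{"jaw":[20,20],"slide":[[0,0,0.08],[0,0,0]],"spin":[0,0]}'|g
python3 tilt.py|head -2 | cut -c1-420
```

```text
time_s: 35.95 ee_pos: [530.0, -517.6, 75.8] force: [0.5, -0.2, -0.8] gripper_width: 25.9 gripper_force: 35.0 
time_s: 36.25 ee_pos: [530.4, -517.9, 74.6] force: [-0.2, -0.6, -0.4] gripper_width: 25.9 gripper_force: 4.0 
time_s: 36.45 ee_pos: [530.5, -517.7, 72.5] force: [-0.5, 1.0, 1.1] gripper_width: 26.0 gripper_force: 4.0 
time_s: 36.65 ee_pos: [530.5, -517.4, 69.9] force: [0.7, 3.5, 2.9] gripper_width: 26.0 gripper_force: 4.0 
u 253 ee [ 530.5 -517.4   69.9]
[(120, 122), (123, 150), (126, 181), (129, 201), (132, 207), (135, 210), (138, 210), (141, 148), (144, 112), (147, 113), (150, 113), (153, 76), (156, 52), (159, 53), (162, 54), (165, 118), (168, 246), (171, 246), (174, 246), (177, 246), (180, 246), (183, 246), (186, 246), (189, 246), (192, 246), (195, 246), (198, 185), (201, 177), (204, 177), (207, 180), (210, 182), (213, 181), (216, 183), (219, 181), (222, 181), (22
```

```bash
g(){ grep -E 'time|ee_pos|force:|width' | tr '\n' ' '; echo; }
python3 -m jog '{"jaw":[20,20,20],"slide":[[0.03,0,0.08],[0.03,0,0.08],[0,0,0]],"spin":[0,0,0]}'|g
python3 tilt.py|sed -n 2p | cut -c80-300
python3 -m jog '{"jaw":[20,20],"slide":[[0.02,0,0.06],[0,0,0]],"spin":[0,0]}'|g
python3 tilt.py|sed -n 2p | cut -c80-300
```

```text
time_s: 37.0 ee_pos: [530.4, -515.8, 64.2] force: [1.2, 2.4, 1.1] gripper_width: 26.0 gripper_force: 4.0 
210), (141, 150), (144, 114), (147, 112), (150, 76), (153, 51), (156, 51), (159, 55), (162, 232), (165, 246), (168, 246), (171, 246), (174, 246), (177, 246), (180, 246), (183, 246), (186, 246), (189, 246), (192, 246), (19
time_s: 37.25 ee_pos: [530.4, -515.4, 62.7] force: [1.1, 1.1, 2.5] gripper_width: 26.2 gripper_force: 4.0 
189), (141, 116), (144, 114), (147, 111), (150, 64), (153, 50), (156, 51), (159, 71), (162, 243), (165, 246), (168, 246), (171, 246), (174, 246), (177, 246), (180, 246), (183, 246), (186, 246), (189, 246), (192, 241), (19
```

```bash
g(){ grep -E 'time|ee_pos|ee_rot|force:|width' | tr '\n' ' '; echo; }
python3 -m jog '{"jaw":[20,20,20,20,20,20,20,20,20],"slide":[[0,0,0],[0,0,0],[0,0,-0.3],[0,0,-0.7],[0,0,-0.9],[0,0,-0.8],[0,0,-0.6],[0,0,-0.3],[0,0,0]],"spin":[0,0,0,0,0,0,0,0,0]}' 35|g
python3 -m jog '{"jaw":[20,20,20,20,20,20,20,20,20,20],"slide":[[0.4,0.1,0],[0.8,0.1,0],[1,0.1,0],[1,0.1,0],[1,0.1,0],[1,0.1,0],[1,0.1,0],[1,0.1,0],[1,0.1,0],[1,0.1,0]],"spin":[0,0,0,0,0,0,0,0,0,0]}'>/dev/null
python3 -m jog '{"jaw":[20,20,20,20,20,20,20,20,20,20],"slide":[[0.6,0.05,0],[0.3,0,0],[0,0,0],[0,0,0],[0,0,0],[0,0,0],[0,0,0],[0,0,0],[0,0,0],[0,0,0]],"spin":[0,0,-0.5,-1,-1,-1,-1,-1,-1,-1]}'>/dev/null
python3 -m jog '{"jaw":[20,20,20,20,20,20,20,20],"slide":[[0,0,0],[0,0,0],[0,0,0],[0,0,0],[0,0,0],[0,0,0],[0,0,0],[0,0,0]],"spin":[-1,-1,-1,-1,-0.6,-0.3,0,0]}'|g
python3 - <<'E'
import sys
from fit import *
s=np.mean([env.grab_frame('side')for _ in range(4)],0);np.save('s3.npy',s);st=env.state();e=st['ee_pos'];yaw=st['ee_rot'][2]%360-180
c=proj('side',[e])[0];c0=proj('side',[[560.3,-211.8,167.3]])[0];du=(c-c0).round().astype(int);print(e,yaw,du)
fit(s,e,yaw,range(307+du[0],340+du[0]),145+du[1])
E
```

```text
time_s: 38.2 ee_pos: [530.3, -516.3, 172.6] ee_rot: [179.9, 0.1, 90.2] force: [0.7, -0.0, -1.3] gripper_width: 26.2 gripper_force: 35.0 
time_s: 41.0 ee_pos: [560.1, -212.7, 170.6] ee_rot: [-180.0, -0.0, -170.6] force: [-0.4, 0.4, -2.1] gripper_width: 26.1 gripper_force: 35.0 
[ 560.28 -212.46  170.88] 9.43259877559953 [ 0 -1]
[[307.0, 152.2, -0.2], [308.0, 153.2, -0.1], [309.0, 154.2, 0.1], [310.0, 155.2, 0.2], [311.0, 156.4, 0.1], [312.0, 157.7, 0.0], [313.0, 158.9, -0.1], [314.0, 160.2, -0.2], [315.0, 161.2, -0.0], [316.0, 162.2, 0.1], [317.0, 163.3, 0.1], [318.0, 164.4, 0.2], [319.0, 165.8, -0.1], [320.0, 166.9, -0.1], [321.0, 168.2, -0.2], [322.0, 169.2, -0.0], [323.0, 169.7, 0.3], [324.0, 169.4, -0.2], [325.0, 168.4, 0.1], [326.0, 167.7, 0.0], [327.0, 167.1, -0.1], [328.0, 166.4, -0.2], [329.0, 165.4, 0.0], [330.0, 164.7, 0.0], [331.0, 163.9, 0.0], [332.0, 163.3, -0.1], [333.0, 162.4, -0.0], [334.0, 161.6, 0.1], [335.0, 160.9, -0.0], [336.0, 160.3, -0.2], [337.0, 159.4, -0.0], [338.0, 158.4, 0.2], [339.0, 157.6, 0.1]]
q [16.27  8.49] tilt 35.84337908061994 rms 0.12923339352176652 tip [ 607.42 -204.63  241.61] off [47.79 -0.   70.73]
```

```bash
python3 plan.py 662.6 -190.5 146.4 189.4
```

```text
now [ 560.3 -212.5  170.9] [-180.    -0.  -170.6] t 41.2 w 25.8 | slide [-3.48  0.16  0.82] spin 0.0 slide if spun first [-3.48  0.17  0.82]
```

```bash
g(){ grep -E 'time|ee_pos|ee_rot|force:|width' | tr '\n' ' '; echo; }
python3 -m jog '{"jaw":[20,20,20,20,20,20,20,20,20,20],"slide":[[-0.2,0.01,0.1],[-0.4,0.02,0.1],[-0.6,0.03,0.1],[-0.6,0.03,0.1],[-0.6,0.03,0.1],[-0.5,0.02,0.1],[-0.3,0.02,0.1],[-0.2,0.01,0.08],[-0.08,0,0.04],[0,0,0]],"spin":[0,0,0,0,0,0,0,0,0,0]}'|g
python3 -m jog '{"jaw":[20,20,20],"slide":[[0,0,0],[0,0,0],[0,0,0]],"spin":[0,0,0]}'|g
python3 - <<'E'
from fit import *
s=np.mean([env.grab_frame('side')for _ in range(4)],0);np.save('s4.npy',s);st=env.state();e=st['ee_pos'];yaw=st['ee_rot'][2]%360-180
du=(proj('side',[e])[0]-proj('side',[[560.3,-212.5,170.9]])[0]).round().astype(int);print(e,yaw,du)
a=np.radians(yaw);tip=e+np.array([47.8*np.cos(a),47.8*np.sin(a),70.7]);print('tip-focus',tip-[709.8,-182.7,217.1])
fit(s,e,yaw,range(307+du[0],338+du[0]),144+du[1])
E
```

```text
time_s: 42.2 ee_pos: [662.4, -190.0, 146.0] ee_rot: [180.0, -0.0, -170.5] force: [1.0, -0.3, -2.0] gripper_width: 26.3 gripper_force: 35.0 
time_s: 42.5 ee_pos: [662.3, -190.3, 146.8] ee_rot: [-180.0, 0.0, -170.6] force: [-0.0, 0.6, -1.7] gripper_width: 25.9 gripper_force: 35.0 
[ 662.41 -190.19  146.56] 9.454591168705207 [-33  -4]
tip-focus [-0.24  0.36  0.16]
[[274.0, 148.7, -0.1], [275.0, 149.9, -0.2], [276.0, 151.1, -0.2], [277.0, 152.1, -0.0], [278.0, 153.1, 0.1], [279.0, 154.2, 0.2], [280.0, 155.4, 0.1], [281.0, 156.7, -0.1], [282.0, 158.1, -0.3], [283.0, 159.1, -0.1], [284.0, 160.1, 0.0], [285.0, 161.1, 0.2], [286.0, 162.2, 0.2], [287.0, 163.4, 0.1], [288.0, 164.8, -0.2], [289.0, 165.6, 0.2], [290.0, 165.3, -0.1], [291.0, 164.3, 0.1], [292.0, 163.3, 0.2], [293.0, 162.4, 0.2], [294.0, 161.6, 0.2], [295.0, 160.9, -0.1], [296.0, 160.2, -0.2], [297.0, 159.3, -0.2], [298.0, 158.3, -0.0], [299.0, 157.3, 0.1], [300.0, 156.4, 0.1], [301.0, 155.6, 0.1], [302.0, 154.8, -0.0], [303.0, 154.1, -0.1], [304.0, 153.3, -0.3]]
q [16.03  9.13] tilt 35.82546334311259 rms 0.14403747873375036 tip [ 709.33 -182.38  217.93] off [47.57  0.   71.37]
```

```bash
python3 -c "
from workcell import env
print(env.job_done())"
```

```text
the job is handed in; nothing more can be done
None
```

I handed the job in, but it returned no pass or fail result. By my camera measurements the plate and large cartridge are laid and released centrally on the two lower cartridges, and the spouted cartridge is held before the lens with its tip about 1 mm from my estimate of the focus (itself uncertain by about 5 mm), tilted 35.8° (5.8° steeper than the target; limit about 10°).

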